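# Clear the saw stop's bed and lock its screw with the jam nut

## Robot

A 6-joint arm with a two-finger parallel gripper is mounted at the origin on the work surface. World frame = base frame: x ahead of the robot, y to its left, z up, the work surface at z = 0. Lengths are in m, angles in degrees, forces in N, time in s.
With the tool pointing down it reaches from about 0.3 to 0.85 m from the base axis. Payload 5.4 kg.
Tool frame: the origin (TCP) lies at the very end of the fingers, on their centre line; the grasp point (between the pads) lies 19 mm behind it; z points along the fingers, y is the line along which they close (so a half turn about z gives the same grasp; the last joint's range is limited). The gripper opens to 85 mm and grips with 20 to 120 N. Pads are 22 mm wide; open, the fingers measure 114 mm over their backs; the gripper's body (76 mm by 85 mm) begins 54 mm behind the grasp point. The pads swing forward as they close: fully open they stand 13 mm farther back than shut.
Start: joints at [-89.273, 9.076, 91.501, -0, 79.423, -12.038], TCP at [0.127, -0.561, 0.231] pointing down, gripper open.
Joint ranges: [-166.64, 166.64], [-54.1, 131.32], [10.49, 154.53], [-73.88, 253.88], [9.74, 151.15], [-171.62, 171.62]. Speed limits (degrees/s): [147.25, 147.25, 180, 180, 180, 180].

## Interface

Orientations are given as [roll, pitch, yaw] about the fixed x, y, z axes, in that order (R = Rz(yaw) Ry(pitch) Rx(roll)).
In Python, from bench import sense, read_camera, camera_model, hand_in gives the robot as it stands.
- The arm moves only by the shell command python3 -m creep 'ROWS' [FORCE]. ROWS is JSON, one flat list of numbers, 5 for each row, row after row: the opening, from -1 (shut) to 1 (fully open), so that 0 is half open, then the shift along the tool's x, y, z in units of 25 cm (1.0 is 25 cm), then the turn about the tool's z in units of pi rad (1.0 is pi rad). In form: [grip, dx, dy, dz, spin, grip, dx, dy, dz, spin, ...]. A call has 1 to 10 rows; each row is the pose to reach, as a shift and turn from the pose commanded when the call began, along the tool's axes at that moment, turning the shorter way round; what a row does not reach only later rows make up. A row lasts 1/8 s, in which the tool goes at most 62.5 mm and 10.7 degrees, less where a joint would pass 70% of its speed; a pose out of reach is approached as far as the arm can. A call with a number of a shift or a turn outside -1 to 1 is refused whole. A call with a gripper value outside its range is refused whole. The fingers move at their own pace and stop on an object; FORCE is the grip in N (left out, the last holds). Time passes only in rows, so rows that repeat a pose let the fingers close. It gives the time, the measured TCP pose, the force, the opening and the grip force at its end, in the units of the state.
- sense(): the state, without advancing time (a new reading comes with each control period).
- read_camera(name): name is "side" or "top"; returns (picture, depth): 420x560x3 uint8, red, green, blue; 420x560 float32, m along the optical axis (not along the pixel's ray), 0 where there is no reading.
- camera_model(name): a dict with "fx", "fy", "cx", "cy" (pixels), "xyz" and "orientation" of the camera in the world. Camera axes: x right, y up, looking along -z (the intrinsics and any distortion apply to the point x, -y, -z); pixel columns grow to the right and rows downward; lengths in m; the calibration is good to about 2 mm. A picture is of the moment at which its call begins. camera_model takes no time and is no camera call.
- hand_in(): hands the job in; it is judged then, once.
The state is a dict: "clock": time; "joint_pos": joint angles; "qvel": joint speeds; "joint_torque": joint torques, N m; "eef_pos": TCP position; "orientation": TCP orientation; "contact_force": force on the tool from outside, world axes, zero at the start; "wrist_torque": the same for the moment, N m; "gripper_width": finger opening in m; "gripper_force": force on a finger pad.
Only numpy, scipy, OpenCV 4.12 (cv2) and the standard library are available. Lean on these libraries where they do the work, as an engineer would, in place of code of your own. Each camera call takes 0.05 s, during which the arm holds its last target. There are 200 camera calls.

## Task

Get the saw's length stop ready for work: with the wooden scraper block, never the fingers, first press the round bolt cover that stands proud of its bed squarely home until flush, then sweep all the loose wood chips along the bed into the chip tray at its end. Next put the fork spanner fully down over the square end of the stop screw, with its handle on the rest beside the pin, and with the spanner holding the screw still turn the jam nut by its lever, clockwise seen from above, until it stops; the screw must not follow the nut round. Finally lift the spanner off, lay the spanner and the scraper back on the rubber mat and leave everything else alone.

Things in the scene. Friction and masses are not known exactly. Their poses are not given: they have to be found in the camera images.
- bed: fixed stop unit: aluminium plate 200 (x) x 320 (y) mm, top 30 mm above the table, origin under the plate's centre. Red lips 6 mm thick, 14 mm high at x = +-97 mm leave a lane 188 mm wide, open at the -y end, over which chips drop into the tray. A white block (56 x 50 mm, top at 65 mm) stands at x 0, y +90 mm, with the stop screw and, round the screw, the jam nut on it
- tray (a point): centre of the chip tray's floor, 4 mm above the table: a dark steel tray fixed at the bed's -y end, inside 192 (x) x 98 (y) mm, reaching from the plate's end (bed y -160) to bed y -260 mm; rim 34 mm above the table. Axes are the bed's
- cap (a joint): how far the snap-in bolt cover is pressed in, m: starts 0 to 0.002 (standing 5 to 7 mm proud of the plate), 0.007 when home and flush with the plate. It takes 8 N and stays where it is pressed
- cap_top (a point): top centre of the grey round bolt cover, 30 mm diameter, in the middle of the bed's lane (bed x 0, y +24 mm), 66 mm from the screw's axis towards the tray; the clear lane begins at the white block's face, 41 mm from the cover's centre
- rest (a point): top centre of the dark rest in front of the block (24 x 44 mm, 81 mm above the table, 48 mm from the screw's axis towards the bed's -x) that carries the spanner's shank. An 8 mm pin rises 16 mm from it, 18 mm towards the bed's +y: a spanner on the screw, its handle towards the bed's -x, swings clockwise only until its shank leans on the pin. Axes are the bed's
- seat (a point): point of the bed on the screw's axis, level with the top of the nut and of the rest (81 mm above the table): where the underside centre of the spanner's jaw belongs. Axes are those of the bed
- screw (a joint): turn of the stop screw about the vertical in rad, positive anticlockwise from above; at 0 its square end's faces are parallel to the bed's x and y. The square is 20 x 20 mm and stands 22 mm above the nut (81 to 103 mm above the table). It turns easily and is dragged round by the nut unless it is held; it must stay within 0.4 rad of 0
- nut (a joint): turn of the jam nut relative to the screw in rad, positive clockwise from above (tightening); starts loose at about -0.7 to -0.5, comes to a hard stop, tight, at 0.65; stiff, 0.25 N m. In the bed's frame the lever points at an angle (anticlockwise from the bed's +x) of screw minus nut
- knob (a point): top centre of the upright black knob, 16 mm diameter, 42 mm tall, at the end of the nut's lever, 65 mm from the screw's axis; top 111 mm above the table, the 10 mm thick lever arm's top at 78 mm
- scraper: loose wooden scraper block: foot 120 (x) x 44 (y) x 18 mm high with a grip rib 80 (x) x 24 (y) mm on it up to 62 mm high; origin at the centre of its underside; sweep with its long face, moving along its y. 0.16 kg
- spanner: loose fork spanner lying flat, 150 mm long: black grip 76 (x) x 22 (y) x 26 mm high centred 27 mm behind the origin (-x), then a steel shank 16 mm wide, 9 mm thick, then at +x an open jaw 22.6 mm wide and 27 mm deep; origin on the underside; balance point 23 mm ahead of it. 0.2 kg
- jaw (a point): centre of the spanner's open jaw, on the underside, 67 mm ahead of the spanner's origin along its +x
- mat: fixed black rubber mat 240 (x) x 220 (y) x 4 mm, origin under its centre; scraper and spanner lie on it at the start and belong on it at the end
- chip0: loose wood chip 34 x 22 x 14 mm on the bed; origin at the centre of its underside. Three to five chips are there, the others absent
- chip1: loose wood chip 34 x 22 x 14 mm on the bed; origin at the centre of its underside. Three to five chips are there, the others absent
- chip2: loose wood chip 34 x 22 x 14 mm on the bed; origin at the centre of its underside. Three to five chips are there, the others absent
- chip3: loose wood chip 34 x 22 x 14 mm on the bed; origin at the centre of its underside. Three to five chips are there, the others absent
- chip4: loose wood chip 34 x 22 x 14 mm on the bed; origin at the centre of its underside. Three to five chips are there, the others absent
- tape: grey tape measure 56 x 35 x 50 mm, to be left alone
- wax: flat tin, 80 mm across, 40 mm high, to be left alone
Mind the look-alikes: they are no part of the job. Several things have the shape of the scraper; the one meant has the colours described above.

How it is judged:
By the outcome, as a careful person would: the job done as asked, in the order asked, and still so for the second after the job is handed in, with the robot touching nothing.
Of chip0, chip1, chip2, chip3, chip4 only 3 to 5 are there at a start; the rules pass over those that are not, and their reading is None.
At some moment in a run one of chip0, chip1, chip2, chip3, chip4 may be knocked a few centimetres aside while the robot is not near it.
Once in a run the grip may slacken for a moment while it holds something.
It also fails if it takes over 192 s, if anything falls off the work surface, if the arm or the gripper's body presses on something with over 40 N, if the wrist force passes 120 N, or if a joint passes its speed limit or range.

## Working session

There is one attempt and no reset: what is moved stays moved. The work goes in short steps, Python scripts to look and compute and a shell command to move; the robot and the scene stay as the last step left them, time stands still between calls to the robot, and variables do not carry over. Pictures are saved under pics/ and viewed, at most 14 in all, crops included, and the job is handed in when it is done.

```bash
ls; mkdir -p pics
cat > h.py <<'E'
import numpy as np, cv2
from scipy.spatial.transform import Rotation as R
from bench import sense, read_camera, camera_model, hand_in
def shot(n,f=None):
    p,d=read_camera(n)
    if f: cv2.imwrite('pics/'+f,p[:,:,::-1])
    return p,d
def cloud(n,d):
    m=camera_model(n); v,u=np.mgrid[:420,:560]
    P=np.stack([(u-m['cx'])/m['fx']*d,-(v-m['cy'])/m['fy']*d,-d],-1)
    W=P@R.from_euler('xyz',m['orientation'],degrees=True).as_matrix().T+m['xyz']
    W[d==0]=np.nan
    return W
E
python3 - <<'E'
from h import *
print(sense())
for n in('top','side'):
    print(camera_model(n)); p,d=shot(n,n+'0.png'); np.savez(n+'0.npz',p=p,d=d)
E
```

```text
pics
{'clock': 0.0, 'joint_pos': array([-8.92723914e+01,  9.11420664e+00,  9.15718363e+01,  4.64952235e-04,
        7.94250566e+01, -1.20381500e+01]), 'qvel': array([-0.02204165, -0.0914801 ,  0.01132047,  0.01133761, -0.03611738,
        0.01604534]), 'joint_torque': array([-3.73804642e-04, -3.95998049e+01, -3.31434274e+01, -5.92080232e-04,
        8.48822499e-03, -2.54920377e-05]), 'eef_pos': array([ 0.12702618, -0.56017024,  0.23030461]), 'orientation': array([-1.79891439e+02, -2.36180815e-02,  1.27656505e+01]), 'contact_force': array([0.60703469, 0.31589097, 0.44491828]), 'wrist_torque': array([-0.01295188,  0.0417823 , -0.05214529]), 'gripper_force': 0.0, 'gripper_width': 0.08532443863854201}
{'fx': 526.319138264778, 'fy': 526.319138264778, 'cx': 285.3521420418378, 'cy': 212.61123168929439, 'xyz': array([0.21619542, 0.0746016 , 1.70065598]), 'orientation': array([  7.46860113,   0.3574776 , -89.88692924])}
{'fx': 546.3269931749362, 'fy': 546.3269931749362, 'cx': 277.3406924404854, 'cy': 211.64738730873185, 'xyz': array([ 0.32295707, -0.80336243,  1.02355357]), 'orientation': array([43.34055247,  0.96097724, -8.06004588])}
```

View pics/top0.png

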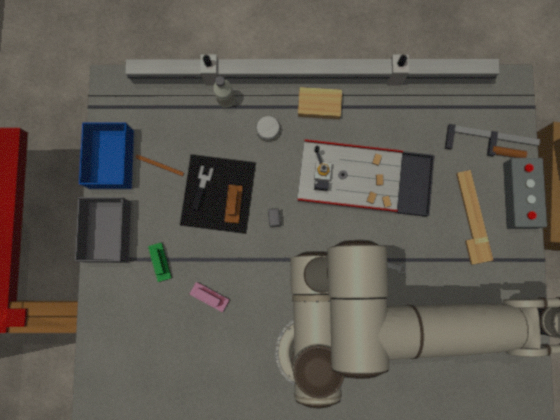

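View pics/side0.png

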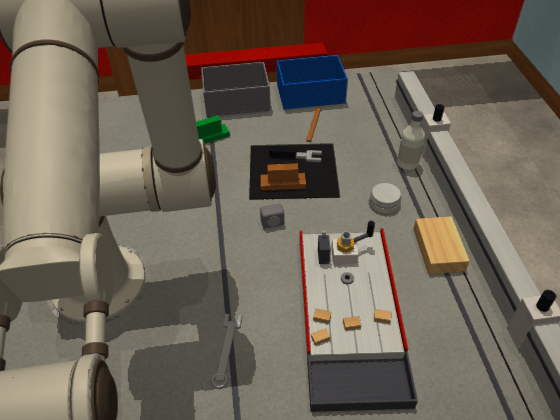

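Top view: the candidates for the scraper are brown on the mat (233,203), green (160,262) and pink (210,296). The wooden brown one on the mat is the one described. For the spanner there is the fork spanner on the mat (203,185) and a grey wrench by the robot, side view (228,350). I choose the one on the mat. The bed is at (350,175), the tray at (415,183), and four chips lie at about (377,160), (380,180), (372,198) and (387,201).

Run:
```python
from h import *
z=np.load('top0.npz'); p,d=z['p'],z['d']; W=cloud('top',d)
a=cv2.resize(p[145:240,175:265],None,fx=4,fy=4,interpolation=2)
b=cv2.resize(p[130:225,290:440],None,fx=4,fy=4,interpolation=2)
h=min(len(a),len(b)); cv2.imwrite('pics/crop0.png',np.vstack([cv2.copyMakeBorder(a[:260],0,0,0,240,0),b[:300]])[:,:,::-1])if 0 else cv2.imwrite('pics/crop0.png',cv2.resize(np.hstack([a,b]),(800,int(380*800/960)))[:,:,::-1])
hsv=cv2.cvtColor(p,cv2.COLOR_RGB2HSV)
def rect(m,name):
    P=W[m]; P=P[~np.isnan(P).any(1)]
    r=cv2.minAreaRect((P[:,:2]*1000).astype(np.float32)); print(name,len(P),np.round(r[0],1),np.round(r[1],1),round(r[2],1),'z',np.round(np.percentile(P[:,2],[5,50,95]),4))
def box(u0,v0,u1,v1):
    m=np.zeros(d.shape,bool); m[v0:v1,u0:u1]=1; return m
S=box(215,180,250,228)&(hsv[...,1]>110)
rect(S&(W[...,2]>.05),'rib'); rect(S&(W[...,2]>.008),'scraper')
s=box(185,160,216,215)
rect(s&(W[...,2]>.008),'spanner'); rect(s&(W[...,2]>.024),'grip')
B=box(290,130,440,225)
red=B&((hsv[...,0]<8)|(hsv[...,0]>172))&(hsv[...,1]>150)&(W[...,2]>.02); rect(red,'lips')
rect(B&(W[...,2]>.026)&(W[...,2]<.05),'plate')
n,l,st,c=cv2.connectedComponentsWithStats((box(360,150,400,215)&(W[...,2]>.036)&(hsv[...,1]>80)&(hsv[...,0]>8)&(hsv[...,0]<25)).astype(np.uint8))
for i in range(1,n):
    if st[i,4]>10: rect(l==i,'chip')
for zz in (.06,.075,.09,.105):
    k=B&(W[...,2]>zz); 
    n,l,st,c=cv2.connectedComponentsWithStats(k.astype(np.uint8))
    for i in range(1,n):
        if st[i,4]>6: print(zz,c[i]); rect(l==i,'x')
```

```text
rib 209 [466.1 253.8] [24.7 80.1] 84.4 z [0.0565 0.0647 0.0708]
scraper 526 [467.7 262. ] [ 62.2 126.4] 85.4 z [0.0127 0.0265 0.0691]
spanner 454 [522.4 364.2] [179.2  98.4] 1.2 z [0.0085 0.0139 0.0322]
grip 146 [482.5 368. ] [23.6 75.7] 77.0 z [0.0249 0.0288 0.0351]
lips 250 [ 556.4 -122.9] [315.9 200.7] 83.5 z [0.0346 0.0421 0.0496]
plate 4558 [ 551.6 -174.9] [425.1 203.6] 83.3 z [0.0265 0.031  0.044 ]
chip 63 [ 608.1 -208.3] [20.2 33.8] 67.3 z [0.0377 0.0428 0.0499]
chip 63 [ 541.  -213.8] [20.6 30.4] 88.7 z [0.0369 0.042  0.0498]
chip 65 [ 483.5 -188.1] [20.6 32.2] 68.0 z [0.0376 0.0427 0.049 ]
chip 66 [ 471.9 -236.2] [32.9 20.7] 9.9 z [0.037  0.0422 0.047 ]
0.06 [321.79623824 166.2476489 ]
x 319 [586.6 -33.1] [100.6  52.5] 2.2 z [0.0612 0.0749 0.1081]
0.06 [321.41803279 184.26229508]
x 122 [519.4 -27.2] [43.6 24.7] 84.4 z [0.0667 0.0796 0.088 ]
0.075 [317.55102041 151.59183673]
x 49 [613.7 -15.6] [45.9 14.5] 12.8 z [0.076  0.0984 0.1139]
0.075 [323.17592593 168.44444444]
x 108 [569.  -33.9] [36.6 35.3] 63.9 z [0.0761 0.084  0.1057]
0.075 [321.30392157 183.90196078]
x 102 [519.6 -27.4] [43.6 24.2] 83.7 z [0.0761 0.0804 0.0891]
0.09 [316.85714286 147.92857143]
x 28 [629.  -12.9] [13.2 14.4] 89.3 z [0.0935 0.1088 0.1145]
0.09 [323.53333333 167.44444444]
x 45 [567.5 -33. ] [19.4 20.9] 78.5 z [0.0962 0.1025 0.107 ]
0.105 [316.84210526 147.15789474]
x 19 [629.2 -12.7] [12.7 14. ] 89.3 z [0.1071 0.1107 0.1145]
```

View pics/crop0.png

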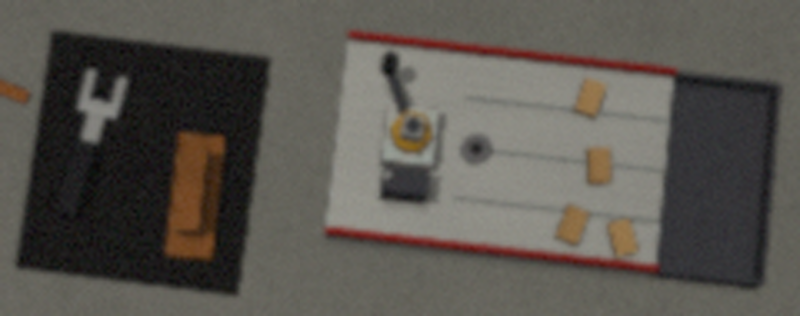

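The crop shows the brown wooden scraper with its rib on the mat, and the fork spanner with its jaw toward world +x. On the bed I see the lever and knob, the square screw, the dark rest with its pin, the grey cap and four chips. Next I check scraper symmetry and cross-check with the side camera.

```bash
cat >> h.py <<'E'
def tgt(x,y,z,yaw):
    s=sense(); q=R.from_euler('xyz',s['orientation'],degrees=True)
    d=q.inv().apply(np.array([x,y,z])-s['eef_pos'])/.25
    dy=(yaw-s['orientation'][2]+180)%360-180
    print('now',np.round(s['eef_pos'],4),np.round(s['orientation'],2),'t',round(float(s['clock']),2),'shift',np.round(d,4),'spin',round(-dy/180,4),'w',round(float(s['gripper_width']),4),'F',np.round(s['contact_force'],1))
BO=np.array([.5567,-.1227]);BY=-6.5
def bed(x,y):
    c,s=np.cos(np.radians(BY)),np.sin(np.radians(BY)); return BO[0]+c*x-s*y,BO[1]+s*x+c*y
def tobed(P):
    c,s=np.cos(np.radians(BY)),np.sin(np.radians(BY)); d=np.asarray(P)[...,:2]-BO
    return np.stack([c*d[...,0]+s*d[...,1],-s*d[...,0]+c*d[...,1]],-1)
E
python3 - <<'E'
from h import *
for n in('top','side'):
    z=np.load(n+'0.npz'); p,d=z['p'],z['d']; W=cloud(n,d); hsv=cv2.cvtColor(p,cv2.COLOR_RGB2HSV)
    near=(abs(W[...,0]-.47)<.1)&(abs(W[...,1]-.254)<.06)&(hsv[...,1]>110)&(W[...,2]>.01)
    P=W[near]; th=np.radians(-5.6); dx=P[:,:2]-[.466,.254]
    yl=-np.sin(th)*dx[:,0]+np.cos(th)*dx[:,1]; xl=np.cos(th)*dx[:,0]+np.sin(th)*dx[:,1]
    for a,b in((.012,.03),(.055,.08)):
        m=(P[:,2]>a)&(P[:,2]<b); print(n,a,m.sum(),np.round(np.percentile(yl[m],[1,99]),4),np.round(np.percentile(xl[m],[1,99]),4))
    for nm,c,lo,hi,r in(('screw',(.567,-.033),.095,.12,.022),('knob',(.629,-.013),.1,.12,.02),('rest',(.5195,-.0273),.075,.088,.035),('cap',None,.0325,.045,.018)):
        c=bed(0,.024) if c is None else c
        m=(np.hypot(W[...,0]-c[0],W[...,1]-c[1])<r)&(W[...,2]>lo)&(W[...,2]<hi); Q=W[m]
        r_=cv2.minAreaRect((Q[:,:2]*1000).astype(np.float32)); print(n,nm,len(Q),np.round(r_[0],1),np.round(r_[1],1),round(r_[2],1),round(np.median(Q[:,2]),4))
    g=(np.hypot(W[...,0]-.4825,W[...,1]-.368)<.06)&(W[...,2]>.024)&(W[...,2]<.045); Q=W[g]; r_=cv2.minAreaRect((Q[:,:2]*1000).astype(np.float32)); print(n,'grip',np.round(r_[0],1),np.round(r_[1],1),round(r_[2],1))
    red=((hsv[...,0]<8)|(hsv[...,0]>172))&(hsv[...,1]>150)&(W[...,2]>.04)&(W[...,2]<.05)&(abs(W[...,0]-.55)<.2)&(abs(W[...,1]+.12)<.22); Q=W[red]; r_=cv2.minAreaRect((Q[:,:2]*1000).astype(np.float32)); print(n,'lips',np.round(r_[0],1),np.round(r_[1],1),round(r_[2],1))
tgt(.466,.254,.2,-5.6)
E
```

```text
top 0.012 269 [-0.022   0.0219] [-0.0589  0.0595]
top 0.055 202 [-0.0125  0.0118] [-0.0394  0.04  ]
top screw 43 [567.5 -33. ] [19.4 20.9] 78.5 0.1027
top knob 23 [629.  -12.6] [12.7 14.4] 89.3 0.11
top rest 101 [530.5 -28.6] [43.6 46.1] 83.5 0.0802
top cap 47 [559.8 -98.6] [28.6 28.5] 56.4 0.0358
top grip [482.5 368. ] [23.6 75.7] 77.0
top lips [ 556.3 -121.3] [311.6 199.6] 83.4
side 0.012 418 [-0.0268  0.0185] [-0.0541  0.0625]
side 0.055 279 [-0.0168  0.0121] [-0.0341  0.0429]
side screw 81 [570.1 -35.8] [23.2 18.3] 78.2 0.104
side knob 50 [632.2 -16.2] [17.5 14.3] 38.9 0.1094
side rest 182 [532.2 -31.7] [46.7 43.6] 82.7 0.081
side cap 121 [561.6 -99.2] [33.3 31.2] 58.5 0.0362
side grip [485.7 365.2] [33.2 76. ] 74.6
side lips [ 559.8 -124.8] [322.5 200.3] 83.4
now [ 0.127  -0.5602  0.2304] [-1.799e+02 -2.000e-02  1.276e+01] t 0.1 shift [ 2.0421 -2.8766  0.1272] spin 0.102 w 0.0856 F [ 0.2 -0.5  0.5]
```

```bash
sed -i 's/^BO=.*/BO=np.array([.5582,-.1232]);BY=-6.6/' h.py
python3 -m creep '[1,0.9,-0.9,0,0.1, 1,0.9,-0.9,0,0.1, 1,0.9,-0.9,0,0.1, 1,0.9,-0.9,0,0.1, 1,0.9,-0.9,0,0.1, 1,0.9,-0.9,0,0.1, 1,0.9,-0.9,0,0.1]'
python3 -c "
from h import *
tgt(.4676,.2525,.1,-5.6)"
```

```text
clock: 0.98
eef_pos: [0.2967, -0.2916, 0.2312]
orientation: [180.0, 0.0, -5.2]
contact_force: [-0.7, -0.2, -0.1]
gripper_width: 0.0852
gripper_force: 0.0
now [ 0.2967 -0.2916  0.2312] [ 1.7998e+02  2.0000e-02 -5.1700e+00] t 0.97 shift [ 0.4846 -2.2295  0.5238] spin 0.0024 w 0.0852 F [-0.7 -0.2 -0.1]
```

```bash
python3 -m creep '[1,0.3,-1,0,0, 1,0.3,-1,0,0, 1,0.3,-1,0,0, 1,0.3,-1,0,0, 1,0.3,-1,0,0]' >/dev/null
python3 -m creep '[1,0.18,-1,0,0, 1,0.18,-1,0,0, 1,0.18,-1,0,0, 1,0.18,-1,0,0, 1,0.18,-1,0,0, 1,0.18,-1,0,0, 1,0.18,-1,0,0]'
python3 -c "
from h import *
tgt(.4676,.2525,.1,-5.6)"
```

```text
clock: 2.48
eef_pos: [0.4623, 0.1933, 0.2312]
orientation: [180.0, 0.0, -5.4]
contact_force: [0.2, 0.6, -0.0]
gripper_width: 0.0856
gripper_force: 0.0
now [0.4623 0.1933 0.2312] [179.97   0.    -5.41] t 2.48 shift [-0.0014 -0.2382  0.5248] spin 0.001 w 0.0856 F [ 0.2  0.6 -0. ]
```

```bash
python3 -m creep '[1,0,-0.238,0.1,0, 1,0,-0.238,0.3,0, 1,0,-0.238,0.5,0, 1,0,-0.238,0.65,0, 1,0,-0.238,0.72,0, 1,0,-0.238,0.76,0, 1,0,-0.238,0.79,0, 1,0,-0.238,0.8,0, 1,0,-0.238,0.8,0]'
python3 -m creep '[-1,0,0,0,0, -1,0,0,0,0, -1,0,0,0,0, -1,0,0,0,0, -1,0,0,0,0, -1,0,0,0,0, -1,0,0,0,0]' 80
python3 -m creep '[-1,0,0,-0.05,0, -1,0,0,-0.2,0, -1,0,0,-0.4,0, -1,0,0,-0.6,0, -1,0,0,-0.6,0]'
python3 - <<'E'
from h import *
tgt(*bed(0,.024),.15,-6.6)
for n in('top','side'):
    p,d=shot(n,n+'1.png'); W=cloud(n,d); hsv=cv2.cvtColor(p,cv2.COLOR_RGB2HSV)
    e=sense()['eef_pos']
    m=(np.hypot(W[...,0]-e[0],W[...,1]-e[1])<.09)&(hsv[...,1]>110)&(hsv[...,0]<20)&(W[...,2]>e[2]-.05)
    Q=W[m]; m2=Q[:,2]<e[2]+.01; Q=Q[m2]
    r_=cv2.minAreaRect((Q[:,:2]*1000).astype(np.float32)); print(n,len(Q),np.round(r_[0],1),np.round(r_[1],1),round(r_[2],1),np.round(np.percentile(Q[:,2],[2,50,98]),4))
E
```

```text
clock: 3.6
eef_pos: [0.4678, 0.2548, 0.0319]
orientation: [-180.0, -0.1, -5.2]
contact_force: [0.7, -0.4, 0.2]
gripper_width: 0.0854
gripper_force: 0.0
clock: 4.47
eef_pos: [0.4676, 0.2547, 0.0316]
orientation: [-180.0, -0.0, -5.2]
contact_force: [0.8, -0.1, 3.8]
gripper_width: 0.0228
gripper_force: 78.6
clock: 5.1
eef_pos: [0.4701, 0.2555, 0.1866]
orientation: [-179.8, -0.5, -5.2]
contact_force: [0.0, -0.8, -1.3]
gripper_width: 0.0231
gripper_force: 78.4
now [0.4701 0.2555 0.1866] [-179.8    -0.52   -5.23] t 5.1 shift [0.4899 1.3808 0.1462] spin 0.0076 w 0.0231 F [ 0.  -0.8 -1.3]
top 167 [434.6 258.9] [46.3 48.5] 2.8 [0.164  0.1751 0.1901]
side 672 [470.8 252.1] [ 52.9 119.2] 86.0 [0.157  0.1733 0.1894]
```

```bash
python3 -m creep '[-1,0.1,0.15,0,0.0075, -1,0.2,0.35,0,0.0075, -1,0.3,0.55,0,0.0075, -1,0.4,0.75,0,0.0075, -1,0.49,0.95,0,0.0075, -1,0.49,1,0,0.0075]' >/dev/null
python3 -m creep '[-1,0,0.15,0,0, -1,0,0.3,0.1,0, -1,0,0.37,0.2,0, -1,0,0.37,0.3,0, -1,0,0.37,0.3,0]'
python3 - <<'E'
from h import *
tgt(*bed(0,.024),.0686,-6.6)
p,d=shot('top'); q,d2=shot('side')
cv2.imwrite('pics/s2.png',cv2.resize(np.hstack([p[120:230,280:440],q[200:380,270:430][:110*0+180][:110]]),None,fx=2.4,fy=2.4)[:,:,::-1])
cv2.imwrite('pics/side2.png',cv2.resize(q[180:400,260:460],None,fx=3,fy=2.7)[:,:,::-1])
E
```

```text
clock: 6.58
eef_pos: [0.5526, -0.0956, 0.1024]
orientation: [-179.8, 0.5, -6.6]
contact_force: [-0.1, 0.5, -0.9]
gripper_width: 0.0233
gripper_force: 78.9
now [ 0.5526 -0.0956  0.1024] [-179.85    0.48   -6.57] t 6.58 shift [0.0362 0.0113 0.135 ] spin 0.0002 w 0.0233 F [-0.1  0.5 -0.9]
```

View pics/side2.png

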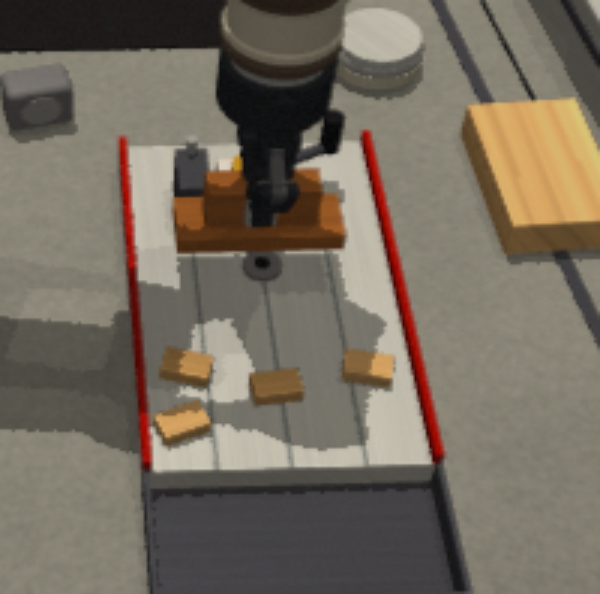

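The picture shows the scraper upright in the fingers above the cap, level, with the lane clear. Now I press.

```bash
python3 -m creep '[-1,0.036,0.011,0.03,0, -1,0.036,0.011,0.08,0, -1,0.036,0.011,0.12,0, -1,0.036,0.011,0.14,0, -1,0.036,0.011,0.15,0, -1,0.036,0.011,0.16,0, -1,0.036,0.011,0.165,0, -1,0.036,0.011,0.17,0, -1,0.036,0.011,0.17,0]' 
python3 -m creep '[-1,0,0,0.004,0, -1,0,0,0.008,0, -1,0,0,0.008,0]' 
python3 -c "
from h import *
tgt(*bed(0,.024),.0576,-6.6)"
```

```text
clock: 7.8
eef_pos: [0.5646, -0.1012, 0.0639]
orientation: [180.0, -0.0, -6.6]
contact_force: [-1.1, 0.1, -1.5]
gripper_width: 0.023
gripper_force: 79.2
clock: 8.18
eef_pos: [0.5647, -0.1013, 0.0628]
orientation: [180.0, -0.0, -6.6]
contact_force: [-2.3, 0.4, 4.8]
gripper_width: 0.0231
gripper_force: 79.8
now [ 0.5647 -0.1013  0.0628] [ 1.7999e+02 -1.0000e-02 -6.5800e+00] t 8.18 shift [-0.0159 -0.0059  0.0208] spin 0.0001 w 0.0231 F [-2.3  0.4  4.8]
```

```bash
python3 -m creep '[-1,0,0,-0.015,0, -1,-0.016,-0.006,-0.015,0, -1,-0.016,-0.006,-0.01,0, -1,-0.016,-0.006,0.0,0, -1,-0.016,-0.006,0.008,0,-1,-0.016,-0.006,0.014,0,-1,-0.016,-0.006,0.02,0,-1,-0.016,-0.006,0.024,0,-1,-0.016,-0.006,0.026,0]' 
python3 -m creep '[-1,0,0,0.004,0, -1,0,0,0.004,0]' 
python3 -c "
from h import *
tgt(*bed(0,.024),.0576,-6.6)"
```

```text
clock: 9.3
eef_pos: [0.5606, -0.0992, 0.0576]
orientation: [-180.0, 0.1, -6.6]
contact_force: [-11.8, 3.1, 20.1]
gripper_width: 0.0229
gripper_force: 81.7
clock: 9.55
eef_pos: [0.5606, -0.0992, 0.0576]
orientation: [-180.0, 0.1, -6.6]
contact_force: [-14.1, 3.1, 25.0]
gripper_width: 0.0227
gripper_force: 82.9
now [ 0.5606 -0.0992  0.0576] [-1.80e+02  1.10e-01 -6.56e+00] t 9.55 shift [ 0.0016  0.0005 -0.0002] spin 0.0002 w 0.0227 F [-14.1   3.1  25. ]
```

```bash
python3 -m creep '[-1,0,0,-0.05,0, -1,0,0,-0.1,0, -1,0.06,-0.03,-0.2,0, -1,0.124,-0.03,-0.3,0, -1,0.124,-0.28,-0.4,0,-1,0.124,-0.42,-0.4,0,-1,0.124,-0.42,-0.4,0]'
python3 - <<'E'
from h import *
q,d2=shot('side'); p,d=shot('top')
cv2.imwrite('pics/side3.png',cv2.resize(q[180:400,260:460],None,fx=3,fy=2.7)[:,:,::-1])
for n,d in(('top',d),('side',d2)):
    W=cloud(n,d); B=tobed(W)*1000
    r=np.hypot(B[...,0],B[...,1]-24)
    f=lambda m:(int(m.sum()),round(float(np.median(W[...,2][m])),4))
    lo=(W[...,2]<.06)
    print(n,'cap',f((r<11)&lo),'ring',f((r>19)&(r<30)&lo))
tgt(*bed(.031,.024),.06,-6.6)
E
```

```text
clock: 10.42
eef_pos: [0.6038, 0.004, 0.1548]
orientation: [-180.0, -0.0, -6.4]
contact_force: [-0.4, -0.5, -1.7]
gripper_width: 0.0232
gripper_force: 79.2
top cap (36, 0.0287) ring (161, 0.0287)
side cap (61, 0.0306) ring (271, 0.0303)
now [0.6034 0.0014 0.1541] [ 1.7997e+02  1.0000e-02 -6.5400e+00] t 10.53 shift [0.0012 0.4198 0.3767] spin 0.0003 w 0.0231 F [ 0.1  0.2 -0.6]
```

View pics/side3.png

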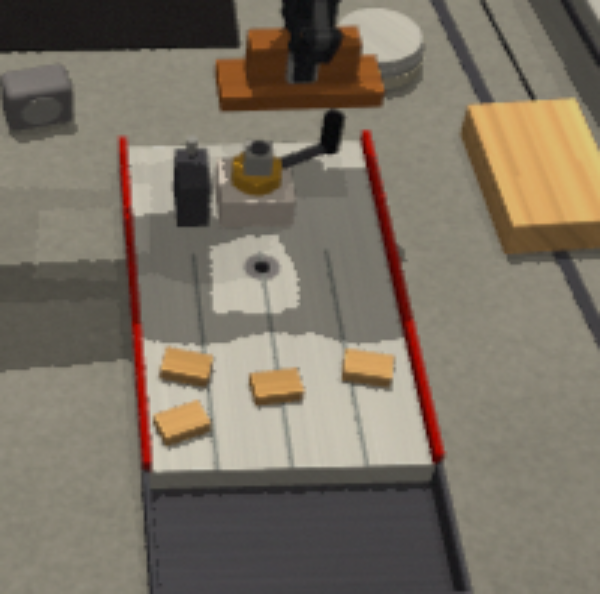

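The cap is flush and the four chips are undisturbed. Now sweep pass 1 on the +x half.

```bash
python3 -m creep '[-1,0,0.2,0,0, -1,0,0.4,0,0, -1,0,0.516,0.1,0, -1,0,0.516,0.25,0, -1,0,0.516,0.33,0,-1,0,0.516,0.36,0,-1,0,0.516,0.376,0,-1,0,0.516,0.376,0,-1,0,0.516,0.376,0]' 
python3 -c "
from h import *
tgt(*bed(.031,.0),.0585,-6.6)
tgt(*bed(.031,-.158),.0585,-6.6)"
```

```text
clock: 11.65
eef_pos: [0.5896, -0.1268, 0.0614]
orientation: [180.0, -0.1, -6.6]
contact_force: [-0.2, 0.2, -0.7]
gripper_width: 0.0231
gripper_force: 79.3
now [ 0.5896 -0.1268  0.0614] [ 1.7996e+02 -1.1000e-01 -6.5600e+00] t 11.65 shift [-0.0022  0.0002  0.0117] spin 0.0002 w 0.0231 F [-0.2  0.2 -0.7]
now [ 0.5896 -0.1268  0.0614] [ 1.7996e+02 -1.1000e-01 -6.5600e+00] t 11.65 shift [-0.0027  0.6322  0.0121] spin 0.0002 w 0.0231 F [-0.2  0.2 -0.7]
```

```bash
python3 -m creep '[-1,-0.002,0,0.01,0, -1,-0.002,0.04,0.01,0, -1,-0.002,0.08,0.01,0, -1,-0.002,0.12,0.01,0, -1,-0.002,0.16,0.01,0,-1,-0.002,0.2,0.01,0,-1,-0.002,0.24,0.01,0,-1,-0.002,0.28,0.01,0,-1,-0.002,0.32,0.01,0,-1,-0.002,0.35,0.01,0]' 
python3 -m creep '[-1,0,0.04,0,0, -1,0,0.08,0,0, -1,0,0.12,0,0, -1,0,0.16,0,0, -1,0,0.2,0,0,-1,0,0.24,0,0,-1,0,0.28,0,0,-1,0,0.29,0,0,-1,0,0.29,0,0]' 
python3 -m creep '[-1,0,0,-0.1,0, -1,0,-0.1,-0.25,0, -1,0,-0.35,-0.25,0,-1,-0.24,-0.6,-0.25,0,-1,-0.248,-0.64,-0.25,0,-1,-0.248,-0.64,-0.25,0]'
python3 - <<'E'
from h import *
q,d2=shot('side')
cv2.imwrite('pics/side4.png',cv2.resize(q[180:400,260:460],None,fx=3,fy=2.7)[:,:,::-1])
tgt(*bed(-.031,.0),.0588,-6.6)
E
```

```text
clock: 12.9
eef_pos: [0.5781, -0.2142, 0.0578]
orientation: [180.0, -0.0, -6.6]
contact_force: [-0.8, -0.2, -1.4]
gripper_width: 0.0227
gripper_force: 79.3
clock: 14.02
eef_pos: [0.5699, -0.2855, 0.0577]
orientation: [-180.0, 0.0, -6.6]
contact_force: [-0.6, 0.1, -1.2]
gripper_width: 0.0232
gripper_force: 79.3
clock: 14.78
eef_pos: [0.5254, -0.1169, 0.1199]
orientation: [-180.0, 0.1, -6.4]
contact_force: [0.6, -0.5, -1.3]
gripper_width: 0.0231
gripper_force: 79.4
now [ 0.5265 -0.1185  0.1204] [ 1.7999e+02 -2.0000e-02 -6.4800e+00] t 14.82 shift [0.0041 0.0039 0.2466] spin 0.0007 w 0.0227 F [-0.4 -0.9 -1.3]
```

View pics/side4.png

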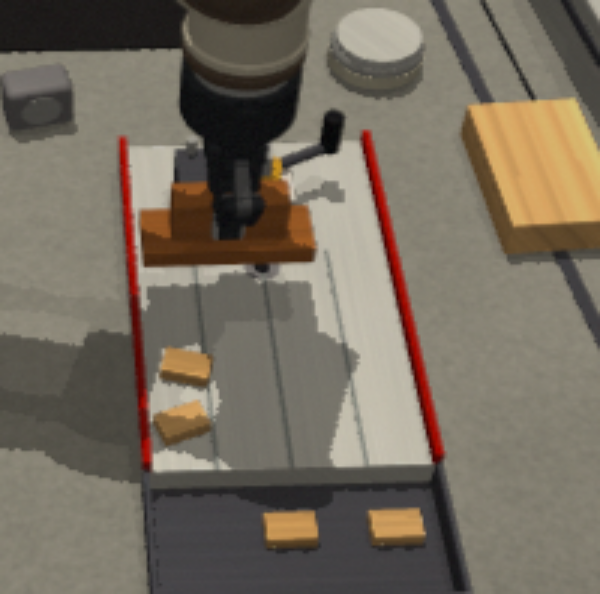

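Two chips are in the tray. Two remain on the left of the bed at (185,365) and (182,422), so pass 2 goes there.

```bash
python3 -m creep '[-1,0.006,0,0.1,0, -1,0.006,0,0.2,0, -1,0.006,0,0.235,0, -1,0.006,0,0.244,0, -1,0.006,0.02,0.244,0,-1,0.006,0.06,0.244,0,-1,0.006,0.1,0.244,0,-1,0.006,0.14,0.244,0,-1,0.006,0.18,0.244,0,-1,0.006,0.22,0.244,0]' 
python3 -m creep '[-1,0,0.04,0,0, -1,0,0.08,0,0, -1,0,0.12,0,0, -1,0,0.16,0,0, -1,0,0.2,0,0,-1,0,0.24,0,0,-1,0,0.28,0,0,-1,0,0.32,0,0,-1,0,0.36,0,0,-1,0,0.4,0,0]' 
python3 -m creep '[-1,0,0.01,0,0, -1,0,0.02,0,0,-1,0,0.02,0,0, -1,0,0.02,-0.2,0, -1,0,-0.1,-0.5,0, -1,0,-0.35,-0.5,0,-1,0,-0.6,-0.5,0,-1,0,-0.8,-0.5,0,-1,0,-0.8,-0.5,0]'
python3 - <<'E'
from h import *
q,d2=shot('side')
cv2.imwrite('pics/side5.png',cv2.resize(q[180:400,260:460],None,fx=3,fy=2.7)[:,:,::-1])
tgt(.4676,.2535,.033,-5.6)
E
```

```text
clock: 16.08
eef_pos: [0.5217, -0.175, 0.0593]
orientation: [-180.0, 0.0, -6.6]
contact_force: [-0.6, 0.9, -1.5]
gripper_width: 0.023
gripper_force: 79.4
clock: 17.32
eef_pos: [0.5103, -0.2743, 0.0593]
orientation: [180.0, -0.0, -6.6]
contact_force: [0.4, 0.3, -2.0]
gripper_width: 0.023
gripper_force: 79.4
clock: 18.45
eef_pos: [0.5332, -0.0708, 0.1843]
orientation: [-179.9, 0.0, -6.2]
contact_force: [0.2, -0.7, -0.5]
gripper_width: 0.0229
gripper_force: 79.4
now [ 0.5332 -0.073   0.1843] [ 1.7999e+02  1.0000e-02 -6.3600e+00] t 18.5 shift [-0.4053 -1.269   0.605 ] spin -0.0042 w 0.0228 F [-0.4 -0.4 -1.3]
```

View pics/side5.png

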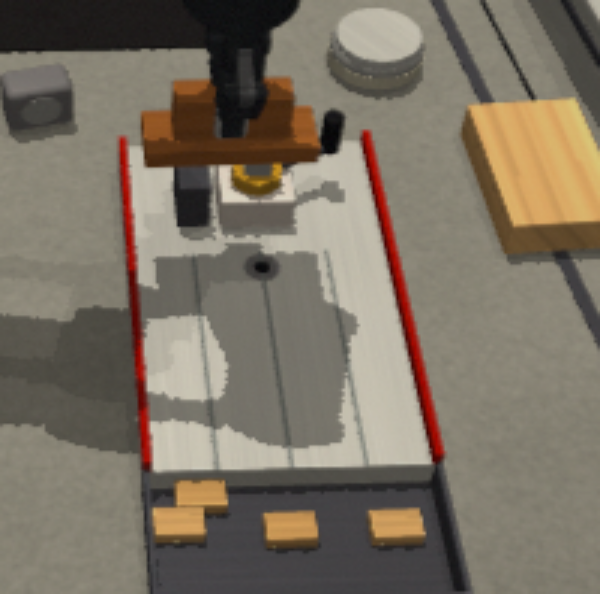

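All four chips lie in the tray and the bed is clear. Scraper back to the mat.

```bash
python3 -m creep '[-1,-0.05,-0.2,0,0, -1,-0.15,-0.4,0,0, -1,-0.2,-0.6,0,0, -1,-0.3,-0.8,0,-0.004, -1,-0.35,-1,0,-0.004,-1,-0.4,-1,0,-0.004]' >/dev/null
python3 -m creep '[-1,-0.005,-0.2,0,0, -1,-0.005,-0.269,0.1,0, -1,-0.005,-0.269,0.3,0, -1,-0.005,-0.269,0.45,0, -1,-0.005,-0.269,0.55,0,-1,-0.005,-0.269,0.58,0,-1,-0.005,-0.269,0.59,0,-1,-0.005,-0.269,0.595,0,-1,-0.005,-0.269,0.6,0]'
python3 - <<'E'
from h import *
tgt(.4676,.2535,.0316,-5.6)
for n in('top','side'):
    p,d=shot(n); W=cloud(n,d); B=tobed(W)*1000; hsv=cv2.cvtColor(p,cv2.COLOR_RGB2HSV)
    m=(abs(B[...,0])<97)&(B[...,1]>-262)&(B[...,1]<20)&(hsv[...,1]>80)&(hsv[...,0]>8)&(hsv[...,0]<25)
    k,l,st,c=cv2.connectedComponentsWithStats(m.astype(np.uint8))
    for i in range(1,k):
        if st[i,4]>10: print(n,st[i,4],np.round(np.median(B[l==i],0)),np.round(np.percentile(W[l==i][:,2],[5,50,95]),3))
E
```

```text
clock: 20.38
eef_pos: [0.4692, 0.2521, 0.0353]
orientation: [-180.0, -0.1, -5.9]
contact_force: [-0.3, 0.6, -0.0]
gripper_width: 0.0231
gripper_force: 80.0
now [0.4692 0.2521 0.0353] [-1.7996e+02 -1.2000e-01 -5.8600e+00] t 20.38 shift [-0.0069 -0.0051  0.015 ] spin -0.0015 w 0.0231 F [-0.3  0.6 -0. ]
top 85 [  63. -197.] [0.004 0.016 0.023]
top 88 [  -7. -197.] [0.    0.016 0.022]
top 143 [ -72. -182.] [0.006 0.016 0.023]
side 437 [ -68. -185.] [0.007 0.018 0.021]
side 247 [  -4. -203.] [0.004 0.017 0.021]
side 251 [  66. -203.] [0.005 0.017 0.021]
```

```bash
python3 -m creep '[-1,0,0,0.007,0, -1,0,0,0.012,0, -1,0,0,0.014,0, -1,0,0,0.014,0, 1,0,0,0.014,0, 1,0,0,0.014,0, 1,0,0,0.014,0, 1,0,0,0.014,0, 1,0,0,0.014,0]'
python3 -m creep '[1,0,0,-0.1,0, 1,0,0,-0.3,0, 1,0,0,-0.5,0, 1,0,-0.2,-0.5,0, 1,0,-0.2,-0.5,0]'
python3 - <<'E'
from h import *
C=np.array([.4841,.3666]); th=np.radians(-13.5); u=np.array([np.cos(th),np.sin(th)])
# refine spanner with all points in both cameras
for n in('top','side'):
    z=np.load(n+'0.npz'); W=cloud(n,z['d'])
    g=(np.hypot(W[...,0]-.53,W[...,1]-.36)<.1)&(W[...,2]>.009)&(W[...,2]<.05)&(W[...,1]>.3); Q=W[g][:,:2]
    x=(Q-C)@u; y=(Q-C)@[-u[1],u[0]]
    print(n,'x ext',np.round(np.percentile(x,[.5,99.5])*1000,1))
    a=(x>-.03)&(x<.03); b=(x>.045)&(x<.058); j=(x>.075)&(x<.11)
    print([(int(k.sum()),np.round(np.percentile(y[k],[2,50,98])*1000,1)) for k in(a,b,j)])
tgt(*(C+.020*u),.012,-13.3)
E
```

```text
clock: 21.6
eef_pos: [0.4682, 0.2519, 0.0308]
orientation: [180.0, 0.0, -5.9]
contact_force: [-0.7, 0.2, -0.7]
gripper_width: 0.0853
gripper_force: 0.0
clock: 22.22
eef_pos: [0.4737, 0.3039, 0.1568]
orientation: [-179.9, -0.1, -5.7]
contact_force: [-0.5, -0.6, 0.0]
gripper_width: 0.0855
gripper_force: 0.0
top x ext [-44.6 139.6]
[(193, array([-60.7,  -0.1,  46.5])), (27, array([-53. ,   0.4,  46.1])), (75, array([-35.1,   3. ,  62.9]))]
side x ext [-40.5 110.4]
[(225, array([-17.6,  -7.2,  10.7])), (25, array([-26.2,   0.4,  10.5])), (98, array([-21.8,  -0. ,  91.5]))]
now [0.4737 0.3039 0.1568] [-1.7991e+02 -1.0000e-01 -5.7100e+00] t 22.23 shift [ 0.0946 -0.242   0.5797] spin 0.0422 w 0.0855 F [-0.5 -0.6  0. ]
```

```bash
python3 -m creep '[1,0.1,-0.242,0,0.041, 1,0.1,-0.242,0.1,0.041, 1,0.1,-0.242,0.3,0.041, 1,0.1,-0.242,0.3,0.041, 1,0.1,-0.242,0.3,0.041]'
python3 -c "
from h import *
C=np.array([.4841,.3666]); th=np.radians(-13.); u=np.array([np.cos(th),np.sin(th)])
tgt(*(C+.022*u),.010,-13)"
```

```text
clock: 22.85
eef_pos: [0.5051, 0.3591, 0.0821]
orientation: [-180.0, -0.1, -13.3]
contact_force: [-0.3, -0.0, 1.8]
gripper_width: 0.0857
gripper_force: 0.0
now [0.5051 0.3591 0.0821] [-1.7997e+02 -5.0000e-02 -1.3260e+01] t 22.85 shift [-0.0008 -0.0101  0.2884] spin -0.0015 w 0.0857 F [-0.3 -0.   1.8]
```

```bash
python3 -m creep '[1,0,-0.01,0.1,0, 1,0,-0.01,0.2,0, 1,0,-0.01,0.25,0, 1,0,-0.01,0.28,0, 1,0,-0.01,0.287,0, 1,0,-0.01,0.287,0, 1,0,-0.01,0.287,0]'
python3 -m creep '[-1,0,0,0,0, -1,0,0,0,0, -1,0,0,0,0, -1,0,0,0,0, -1,0,0,0,0, -1,0,0,0,0, -1,0,0,0,0, -1,0,0,0,0]' 80
python3 -m creep '[-1,0,0,-0.05,0, -1,0,0,-0.2,0, -1,0,0,-0.4,0, -1,0,0,-0.6,0, -1,0,0,-0.65,0, -1,0,0,-0.65,0]'
python3 - <<'E'
from h import *
tgt(*bed(-.07,.09),.18,-6.6)
for n in('top','side'):
    p,d=shot(n,n+'6.png'); np.savez(n+'6.npz',p=p,d=d)
cv2.imwrite('pics/side6c.png',cv2.resize(p[40:240,200:400],None,fx=3,fy=2.7)[:,:,::-1])
E
```

```text
clock: 23.72
eef_pos: [0.5055, 0.362, 0.0098]
orientation: [-180.0, -0.1, -13.2]
contact_force: [-0.2, -0.1, 0.5]
gripper_width: 0.0858
gripper_force: 0.0
clock: 24.72
eef_pos: [0.5053, 0.3619, 0.0094]
orientation: [-180.0, -0.0, -13.2]
contact_force: [-0.5, 1.4, 4.3]
gripper_width: 0.0201
gripper_force: 82.2
clock: 25.48
eef_pos: [0.5047, 0.3616, 0.1712]
orientation: [180.0, 0.0, -13.2]
contact_force: [-0.7, 1.3, -2.7]
gripper_width: 0.0205
gripper_force: 81.6
now [0.5047 0.3616 0.1712] [ 1.7999e+02  1.0000e-02 -1.3240e+01] t 25.48 shift [ 0.3326  1.5133 -0.0349] spin -0.0369 w 0.0205 F [-0.7  1.3 -2.7]
```

View pics/side6c.png

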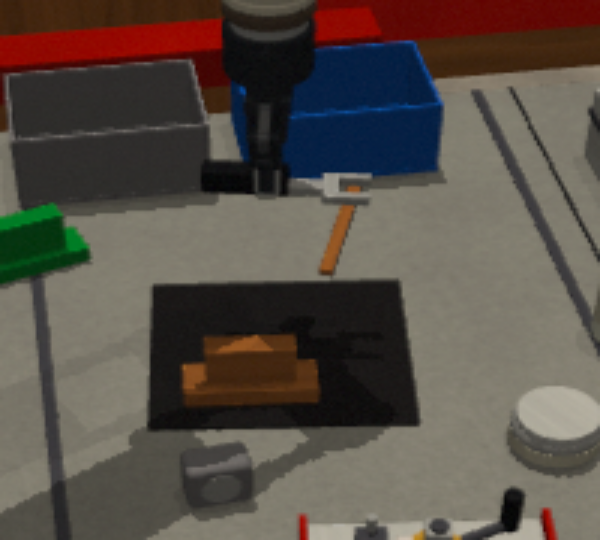

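The spanner is held level by its grip with the jaw forward, and the scraper is back on the mat. Next I hover over the screw.

```bash
python3 -m creep '[-1,0.05,0.2,0,-0.0136, -1,0.1,0.4,0,-0.0136, -1,0.15,0.6,0,-0.0136, -1,0.2,0.8,0,-0.0136, -1,0.25,1,0,-0.0136,-1,0.25,1,0,-0.0136]' >/dev/null
python3 -c "
from h import *
tgt(.4981,-.0209,.14,-10.8)"
```

```text
now [0.5072 0.1011 0.1691] [179.91   0.25 -11.08] t 26.32 shift [0.0586 0.4857 0.1168] spin -0.0015 w 0.0197 F [ 1.   1.  -2.7]
```

```bash
python3 -m creep '[-1,0.02,0.2,0,0, -1,0.04,0.4,0,0, -1,0.056,0.48,0,0, -1,0.056,0.48,0.05,0, -1,0.056,0.48,0.1,0,-1,0.056,0.48,0.113,0,-1,0.056,0.48,0.113,0,-1,0.056,0.48,0.113,0]' >/dev/null
cat > jaw.py <<'E'
from h import *
import sys
tgt(.4981,-.0209,.11,-10.8)
s=sense(); e=s['eef_pos']; th=np.radians(s['orientation'][2]); u=np.array([np.cos(th),np.sin(th)]); v=np.array([-u[1],u[0]])
zt=e[2]-.0054+.009
SC={'top':(.5675,-.033),'side':(.5701,-.0358)}
for n in('top','side'):
    p,d=shot(n); W=cloud(n,d); Q=W.reshape(-1,3); ok=abs(Q[:,2]-zt)<.006
    Q=Q[ok]; x=(Q[:,:2]-e[:2])@u; y=(Q[:,:2]-e[:2])@v; sx=(np.array(SC[n])-e[:2])@u; sy=(np.array(SC[n])-e[:2])@v
    m=(x>.04)&(x<.12)&(abs(y)<.03); sh=(x>.02)&(x<.045)&(abs(y)<.02)
    j=m&(x>.065)&(x<.085)
    print(n,'jaw',int(j.sum()),'y lo/hi',np.round(np.percentile(y[j],[2,98])*1000,1),'xmax',round(np.percentile(x[m],98)*1000,1),'prongs',np.round([np.median(y[j&(y>0)])*1000,np.median(y[j&(y<0)])*1000],1),'shank',np.round(np.percentile(y[sh],[5,50,95])*1000,1),'screw',round(sx*1000,1),round(sy*1000,1))
    o=[(200,260),(270,210)][n=='side']
    cr=p[120:220,280:400] if n=='top' else p[200:300,270:390]
    cv2.imwrite('pics/'+sys.argv[1]+n+'.png',cv2.resize(cr,None,fx=4,fy=4,interpolation=2)[:,:,::-1])
a,b=[cv2.imread('pics/'+sys.argv[1]+n+'.png') for n in('top','side')]
cv2.imwrite('pics/'+sys.argv[1]+'.png',cv2.resize(np.hstack([a,b]),(800,333)))
E
python3 jaw.py j1
```

```text
now [ 0.5002 -0.0161  0.1437] [ 1.800e+02 -4.000e-02 -1.076e+01] t 27.32 shift [-0.0047  0.0202  0.1347] spin 0.0002 w 0.0204 F [-0.5 -0.  -2.2]Traceback (most recent call last):
  File "jaw.py", line 12, in <module>
    print(n,'jaw',int(j.sum()),'y lo/hi',np.round(np.percentile(y[j],[2,98])*1000,1),'xmax',round(np.percentile(x[m],98)*1000,1),'prongs',np.round([np.median(y[j&(y>0)])*1000,np.median(y[j&(y<0)])*1000],1),'shank',np.round(np.percentile(y[sh],[5,50,95])*1000,1),'screw',round(sx*1000,1),round(sy*1000,1))
                                                  ~~~~~~~~~~~~~^^^^^^^^^^^^^
    return _quantile_unchecked(
        a, q, axis, out, overwrite_input, method, keepdims, weights)
    return _ureduce(a,
                    func=_quantile_ureduce_func,
    ...<5 lines>...
                    overwrite_input=overwrite_input,
                    method=method)
    r = func(a, **kwargs)
    result = _quantile(arr,
                       quantiles=q,
    ...<2 lines>...
                       out=out,
                       weights=wgt)
    slices_having_nans = np.isnan(arr[-1, ...])
                                  ~~~^^^^^^^^^
IndexError: index -1 is out of bounds for axis 0 with size 0
```

```bash
sed -i "s/^    print(n,'jaw'/    if j.sum()>8: print(n,'jaw'/" jaw.py
python3 jaw.py j1
```

```text
now [ 0.5002 -0.0163  0.1438] [ 1.800e+02 -6.000e-02 -1.077e+01] t 27.38 shift [-0.0051  0.0198  0.1352] spin 0.0002 w 0.0201 F [ 0.1 -0.9 -1.7]
side jaw 91 y lo/hi [-22.5  18.4] xmax 87.7 prongs [ 12.7 -18.1] shank [-10.7  -4.1   6.5] screw 72.3 -6.1
```

View pics/j1.png

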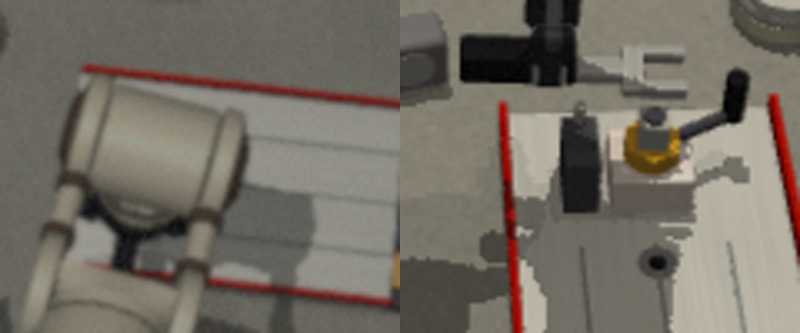

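The top view is hidden by the arm. The side view shows the jaw at (655,70) behind and above the screw (655,125). I measure the jaw's bottom and gap edges.

```bash
cat > j2.py <<'E'
from h import *
s=sense(); e=s['eef_pos']; th=np.radians(s['orientation'][2]); u=np.array([np.cos(th),np.sin(th)]); v=np.array([-u[1],u[0]])
zt=e[2]-.0054+.009
p,d=shot('side'); W=cloud('side',d)
Q=W.reshape(-1,3); x=((Q[:,:2]-e[:2])@u)*1000; y=((Q[:,:2]-e[:2])@v)*1000
ok=(abs(Q[:,2]-zt)<.012)&(x>20)&(x<100)&(abs(y)<35)
H,ye,xe=np.histogram2d(y[ok],x[ok],bins=[np.arange(-28,26,2),np.arange(40,96,2)])
print('jaw cols x40..96 step2'); 
for i in range(len(H))[::-1]: print(int(ye[i]),''.join('%2d'%k if k else ' .' for k in H[i]))
ok=(Q[:,2]>.098)&(Q[:,2]<.108)&(x>50)&(x<100)&(abs(y)<35)
H,ye,xe=np.histogram2d(y[ok],x[ok],bins=[np.arange(-28,26,2),np.arange(40,96,2)])
print('screw')
for i in range(len(H))[::-1]:
  if H[i].any(): print(int(ye[i]),''.join('%2d'%k if k else ' .' for k in H[i]))
E
python3 j2.py
```

```text
jaw cols x40..96 step2
22  . . . . . . 1 . . . . . . . 1 . . . . . . . . . . . .
20  . . . . . . . . . . 1 . 1 . . . . . . . 1 . . . . . .
18  . . . . . 1 . . . . . . . . 1 1 . . . . . . 1 1 . . .
16  . . . . . . . 1 . 1 1 2 1 1 1 . . . 1 1 . 1 . . . . .
14  . . . 1 1 2 1 . . 1 . 1 . 1 . 1 . 1 . 1 1 1 2 . . . .
12  . . . . 1 . 1 1 2 1 1 2 3 . 3 1 2 2 1 1 1 . . 1 1 . .
10  . . . . 1 . 1 1 1 . . 1 . 2 . 1 1 1 3 1 2 2 1 2 . . .
8  1 . . . 1 . 1 . . 1 . . 1 . 1 . 1 . . 1 . . . 1 1 . .
6  . 1 1 . 1 . . . 1 . 2 . . . . . . . . . . 1 . . . . .
4  . . . . 1 1 . 2 . 1 1 . . . . . . . . . . . 1 . . . .
2  . 1 . . . . . . 2 1 1 . . . . . . . . . . . . . . . .
0  2 . 2 2 1 2 . . . . 1 . . . . . . . . . . . . . . . .
-2  1 1 1 . . 1 1 . . . . . . . . . . . . . . . . . . . .
-4  1 1 . . 1 1 1 1 1 1 1 . . . . . . . . . . . . . . . .
-6  1 . 1 . 1 . . 1 . 1 1 . . . . . . . . . . . . . . . .
-8  2 1 1 2 . 1 1 . . 1 1 . . . . . . . . . . . . . . . .
-10  . 3 2 2 . 1 . 1 2 1 . . . . . . . . . . . . . . . . .
-12  . . . . 2 . 2 . . . 1 1 . . . . 1 1 . . 1 . . 1 . . .
-14  . . . . . 1 . . 1 1 . . 1 1 1 1
[... 439 characters left out ...]
ew
4  . . . . . . . . . . . . . . . . . . . 1 1 . . . . . .
2  . . . . . . . . . . . 1 . . 1 . . . . . 1 . . . . . .
0  . . . . . . . . . . . . 1 . . . 1 . . . . . . . . . .
-2  . . . . . . . . . . . 1 2 . 1 . . . . . . . . . . . .
-4  . . . . . . . . . . . 1 . 2 1 1 1 1 . . 2 . . . . . .
-6  . . . . . . . . . . . 1 1 . . . 1 . 1 2 . . . . . . .
-8  . . . . . . . . . . . 1 . . . . 1 . 1 1 1 . . . . . .
-10  . . . . . . . . . . . . 1 1 . . 1 1 1 . . . . . . . .
-12  . . . . . . . . . . . . 1 1 1 1 1 1 . 1 1 . . . . . .
-14  . . . . . . . . . . . 1 1 2 2 . 1 1 . . . . . . . . .
-16  . . . . . . . . . . . 2 1 1 . 1 . 1 2 2 2 . . . . . .
-18  . . . . . . . . . . . . . . . . 1 . . 1 . . . . . . .
```

```bash
python3 -m creep '[-1,-0.007,0.0184,0,0, -1,-0.007,0.0184,0.05,0, -1,-0.007,0.0184,0.1,0, -1,-0.007,0.0184,0.12,0, -1,-0.007,0.0184,0.13,0, -1,-0.007,0.0184,0.138,0,-1,-0.007,0.0184,0.144,0,-1,-0.007,0.0184,0.148,0,-1,-0.007,0.0184,0.152,0,-1,-0.007,0.0184,0.152,0]'
```

```text
clock: 28.78
eef_pos: [0.4972, -0.0207, 0.1053]
orientation: [180.0, 0.0, -10.8]
contact_force: [-0.8, 0.8, -2.4]
gripper_width: 0.0206
gripper_force: 81.5
```

```bash
python3 -m creep '[-1,0,0,0.01,0, -1,0,0,0.02,0, -1,0,0,0.03,0, -1,0,0,0.04,0, -1,0,0,0.05,0, -1,0,0,0.05,0]'
python3 -m creep '[-1,0,0,0.008,0, -1,0,0,0.014,0, -1,0,0,0.019,0, -1,0,0,0.023,0, -1,0,0,0.023,0]'
python3 jaw.py j3
```

```text
clock: 29.52
eef_pos: [0.497, -0.0206, 0.0925]
orientation: [-180.0, 0.0, -10.8]
contact_force: [-0.2, -0.2, -2.3]
gripper_width: 0.0202
gripper_force: 81.5
clock: 30.15
eef_pos: [0.4972, -0.0206, 0.087]
orientation: [-180.0, 0.0, -10.8]
contact_force: [0.3, 0.8, -2.4]
gripper_width: 0.0202
gripper_force: 81.5
now [ 0.4972 -0.0206  0.087 ] [-1.80e+02  1.00e-02 -1.08e+01] t 30.15 shift [ 0.0039  0.0004 -0.0921] spin 0.0 w 0.0202 F [ 0.3  0.8 -2.4]
side jaw 67 y lo/hi [-22.2  14.5] xmax 88.1 prongs [ 15.8 -16.4] shank [-9.9 -1.7 13. ] screw 74.5 -1.2
```

View pics/j3.png

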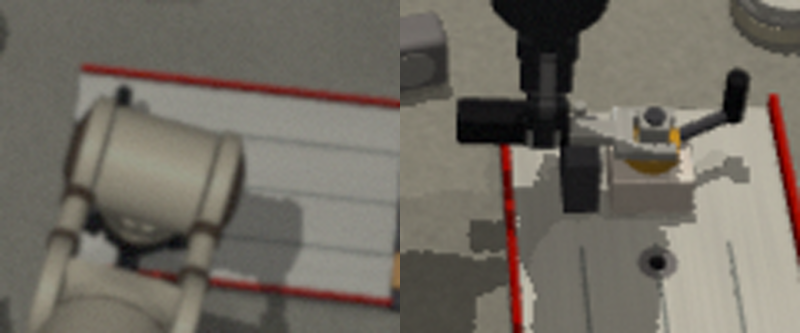

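The jaw surrounds the square at (655,118) in the side view and sits about 0.6 mm above its seat. I settle it and release.

```bash
python3 -m creep '[-1,0.003,0,0,0, -1,0.003,0,0.003,0, -1,0.003,0,0.005,0, -1,0.003,0,0.005,0]'
python3 -m creep '[0.2,0,0,0,0, 0.2,0,0,0,0, 0.2,0,0,0,0, 0.2,0,0,0,0, 0.2,0,0,0,0]'
python3 -m creep '[0.2,0,0,-0.05,0, 0.2,0,0,-0.2,0, 0.2,0,0,-0.35,0, 0.2,-0.2,-0.4,-0.35,0,0.2,-0.4,-0.7,-0.35,0, 0.2,-0.4,-0.7,-0.35,0, 0.2,-0.4,-0.7,-0.35,0]'
python3 - <<'E'
from h import *
s=sense(); print(s['eef_pos'],s['orientation'])
for n in('top','side'):
    p,d=shot(n); W=cloud(n,d); np.savez(n+'7.npz',p=p,d=d)
    B=tobed(W)*1000; z=W[...,2]
    for nm,cx,cy,r,lo,hi in(('grip',-92,90,60,.1,.115),('shank',-40,90,20,.085,.097),('screw',0,90,16,.099,.11),('knob',59,117,20,.1,.12)):
        m=(np.hypot(B[...,0]-cx,B[...,1]-cy)<r)&(z>lo)&(z<hi); Q=B[m]
        if len(Q)>5:
            r_=cv2.minAreaRect(Q.astype(np.float32)); print(n,nm,len(Q),np.round(r_[0],1),np.round(r_[1],1),round(r_[2],1),'z',np.round(np.median(z[m]),4))
    cr=p[120:220,280:400] if n=='top' else p[200:300,270:390]
    cv2.imwrite('pics/k'+n+'.png',cv2.resize(cr,None,fx=4,fy=4,interpolation=2)[:,:,::-1])
a,b=[cv2.imread('pics/k'+n+'.png') for n in('top','side')]
cv2.imwrite('pics/k.png',cv2.resize(np.hstack([a,b]),(800,333)))
E
```

```text
clock: 30.75
eef_pos: [0.4982, -0.0208, 0.0864]
orientation: [180.0, -0.0, -10.8]
contact_force: [-1.7, 1.0, 4.8]
gripper_width: 0.0204
gripper_force: 82.4
clock: 31.38
eef_pos: [0.498, -0.0208, 0.0858]
orientation: [-180.0, -0.0, -10.8]
contact_force: [-0.2, -0.2, -0.1]
gripper_width: 0.0512
gripper_force: 0.0
clock: 32.25
eef_pos: [0.4313, 0.1725, 0.1742]
orientation: [-180.0, -0.0, -10.5]
contact_force: [-0.1, -1.0, 1.3]
gripper_width: 0.0513
gripper_force: 0.0
[0.43131078 0.17248715 0.17416993] [-1.79957743e+02 -4.11802787e-02 -1.05480203e+01]
top grip 161 [-93.3  97.3] [21.7 75.5] 86.2 z 0.1062
top shank 54 [-36.6  92.5] [31.6 34.4] 7.3 z 0.0899
top screw 31 [-1.1 91.1] [19.6 19.6] 82.0 z 0.1037
top knob 24 [ 58. 118.] [15.  12.8] 9.0 z 0.1098
side grip 296 [-87.2  92.6] [84.2 29.1] 1.0 z 0.1065
side shank 119 [-37.7  91.1] [28.9 33.9] 71.4 z 0.0899
side screw 69 [ 1.7 87.8] [23.5 18.1] 83.7 z 0.1041
side knob 51 [ 60.7 115.6] [16.8 14.1] 84.5 z 0.1092
```

View pics/k.png

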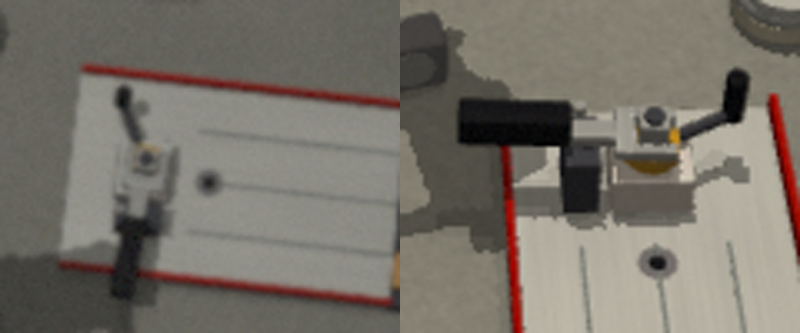

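The spanner sits flat on the screw with its handle on the rest beside the pin, and the knob is unmoved. Next I set up to push the knob with closed fingers.

```bash
python3 -m creep '[-1,0.3,0,0,-0.066, -1,0.5,0.1,0,-0.132, -1,0.5,0.2,0,-0.2, -1,0.6,0.3,0,-0.264, -1,0.6,0.3,0,-0.33, -1,0.6,0.3,0,-0.4,-1,0.6,0.3,0,-0.46,-1,0.6,0.3,0,-0.52,-1,0.6,0.3,0,-0.59,-1,0.6,0.3,0,-0.66]'
python3 - <<'E'
from h import *
k=np.array(bed(.0593,.1168)); f=np.radians(18.2); x0=np.array([-np.sin(f),np.cos(f)])
print(k); tgt(*(k+.025*x0),.087,108.2)
E
```

```text
clock: 33.6
eef_pos: [0.5665, 0.0657, 0.1736]
orientation: [180.0, 0.0, 96.8]
contact_force: [0.4, 0.5, 0.4]
gripper_width: -0.0002
gripper_force: 0.0
[ 0.63053166 -0.01398983]
now [0.5665 0.0657 0.1736] [1.7998e+02 4.0000e-02 9.6850e+01] t 33.6 shift [-0.2486  0.1966  0.3465] spin -0.0631 w -0.0002 F [0.4 0.5 0.4]
```

```bash
python3 -m creep '[-1,0,0,0,0, -1,0,0,0,0]' >/dev/null
python3 - <<'E'
from h import *
k=np.array(bed(.0593,.1168)); f=np.radians(18.2); x0=np.array([-np.sin(f),np.cos(f)])
tgt(*(k+.025*x0),.087,108.2)
E
```

```text
now [0.5661 0.0669 0.1734] [1.800e+02 2.000e-02 9.638e+01] t 33.85 shift [-0.2522  0.1996  0.3457] spin -0.0657 w 0.0002 F [ 0.2  0.5 -0.2]
```

```bash
python3 -m creep '[-1,0,0.2,0,-0.033, -1,-0.2,0.2,0,-0.0657, -1,-0.252,0.2,0,-0.0657, -1,-0.252,0.2,0.1,-0.0657, -1,-0.252,0.2,0.2,-0.0657, -1,-0.252,0.2,0.3,-0.0657, -1,-0.252,0.2,0.345,-0.0657, -1,-0.252,0.2,0.345,-0.0657, -1,-0.252,0.2,0.345,-0.0657]'
python3 - <<'E'
from h import *
k=np.array(bed(.0593,.1168)); f=np.radians(18.2); x0=np.array([-np.sin(f),np.cos(f)])
tgt(*(k+.019*x0),.087,108.2)
for a in range(0,85,7):
    t=np.radians(a); print(a,np.round([(-65*np.sin(t)+19*(np.cos(t)-1))/250,(65*(np.cos(t)-1)+19*np.sin(t))/250,a/180],3))
E
```

```text
clock: 34.98
eef_pos: [0.6237, 0.0112, 0.0884]
orientation: [179.9, 0.1, 108.4]
contact_force: [0.1, 0.8, -0.2]
gripper_width: -0.0002
gripper_force: 0.0
now [0.6237 0.0112 0.0884] [1.7989e+02 6.0000e-02 1.0843e+02] t 34.98 shift [-0.0281 -0.0054  0.0058] spin 0.0013 w -0.0002 F [ 0.1  0.8 -0.2]
0 [0. 0. 0.]
7 [-0.032  0.007  0.039]
14 [-0.065  0.011  0.078]
21 [-0.098  0.01   0.117]
28 [-0.131  0.005  0.156]
35 [-0.163 -0.003  0.194]
42 [-0.193 -0.016  0.233]
49 [-0.222 -0.032  0.272]
56 [-0.249 -0.052  0.311]
63 [-0.273 -0.074  0.35 ]
70 [-0.294 -0.1    0.389]
77 [-0.312 -0.127  0.428]
84 [-0.327 -0.157  0.467]
```

```bash
python3 -m creep '[-1,-0.015,-0.005,0,0, -1,-0.028,-0.005,0,0, -1,-0.044,-0.002,0,0.02, -1,-0.06,0.002,0,0.039, -1,-0.076,0.004,0,0.058, -1,-0.093,0.006,0,0.078, -1,-0.109,0.006,0,0.097, -1,-0.126,0.005,0,0.117, -1,-0.126,0.005,0,0.117]'
cat > n.py <<'E'
from h import *
c=np.array(bed(.0003,.0895)); s=sense(); d=s['eef_pos'][:2]-c
print('radius',np.hypot(*d)*1000,'lever bed ang',np.degrees(np.arctan2(d[1],d[0]))-BY-16.3,'tool-implied',s['orientation'][2]-90-BY,s['contact_force'].round(1),s['wrist_torque'].round(2))
p,dd=shot('side'); W=cloud('side',dd); B=tobed(W)*1000; z=W[...,2]; hsv=cv2.cvtColor(p,cv2.COLOR_RGB2HSV)
import sys
cv2.imwrite('pics/'+sys.argv[1],cv2.resize(p[190:300,260:400],None,fx=5,fy=5,interpolation=2)[:,:,::-1])
E
python3 n.py n1.png
```

```text
clock: 36.1
eef_pos: [0.6342, -0.018, 0.0875]
orientation: [180.0, -0.0, 87.4]
contact_force: [-0.9, 1.8, 2.3]
gripper_width: -0.0002
gripper_force: 1.3
radius 67.39777795420022 lever bed ang 4.3490389894909605 tool-implied 4.019467365171982 [-0.9  1.8  2.3] [0.38 0.08 0.01]
```

View pics/n1.png

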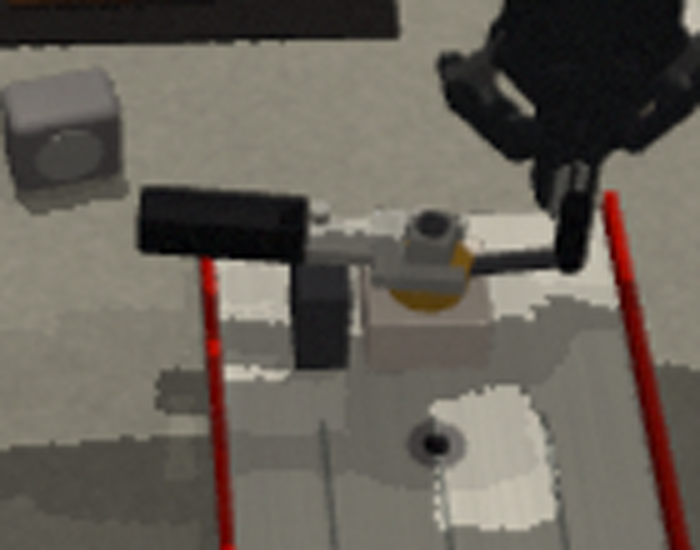

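The lever has turned to about +4°, the shank leans on the pin and the knob is held by the finger side. Continuing.

```bash
python3 -m creep '[-1,-0.016,0.004,0,0.02, -1,-0.032,0.007,0,0.039, -1,-0.049,0.01,0,0.058, -1,-0.065,0.011,0,0.078, -1,-0.082,0.011,0,0.097, -1,-0.098,0.01,0,0.117, -1,-0.115,0.008,0,0.136, -1,-0.131,0.005,0,0.156, -1,-0.147,0.002,0,0.175, -1,-0.163,-0.003,0,0.194]'
python3 -m creep '[-1,-0.016,0.004,0,0.02, -1,-0.024,0.006,0,0.029, -1,-0.032,0.007,0,0.039, -1,-0.04,0.009,0,0.049, -1,-0.049,0.01,0,0.058,-1,-0.049,0.01,0,0.058]'
python3 n.py n2.png
```

```text
clock: 37.4
eef_pos: [0.6318, -0.0583, 0.0875]
orientation: [180.0, -0.1, 52.4]
contact_force: [1.3, 3.8, 2.2]
gripper_width: -0.0
gripper_force: 1.9
clock: 38.15
eef_pos: [0.6259, -0.0705, 0.0871]
orientation: [180.0, 0.0, 42.0]
contact_force: [1.1, 2.6, 2.1]
gripper_width: 0.0002
gripper_force: 1.5
radius 67.5538715929044 lever bed ang -42.04409433598845 tool-implied -41.38159779652176 [1.1 2.6 2.1] [ 0.48 -0.18  0.06]
```

```bash
for i in 1; do python3 -m creep '[-1,-0.008,0.002,0,0.01, -1,-0.012,0.003,0,0.015, -1,-0.016,0.004,0,0.02, -1,-0.016,0.004,0,0.02]'; done
python3 -m creep '[-1,-0.004,0.001,0,0.005, -1,-0.008,0.002,0,0.01, -1,-0.008,0.002,0,0.01]'
python3 n.py n3.png
```

```text
clock: 38.7
eef_pos: [0.6236, -0.0738, 0.0871]
orientation: [180.0, 0.0, 38.4]
contact_force: [2.4, 3.0, 1.0]
gripper_width: 0.0
gripper_force: 1.6
clock: 39.08
eef_pos: [0.6223, -0.0754, 0.0871]
orientation: [180.0, 0.0, 36.6]
contact_force: [2.6, 1.9, 0.6]
gripper_width: 0.0001
gripper_force: 1.7
radius 67.4789937268189 lever bed ang -47.18089818370636 tool-implied -46.78135527774751 [2.6 1.9 0.6] [ 0.37 -0.39  0.01]
```

View pics/n3.png

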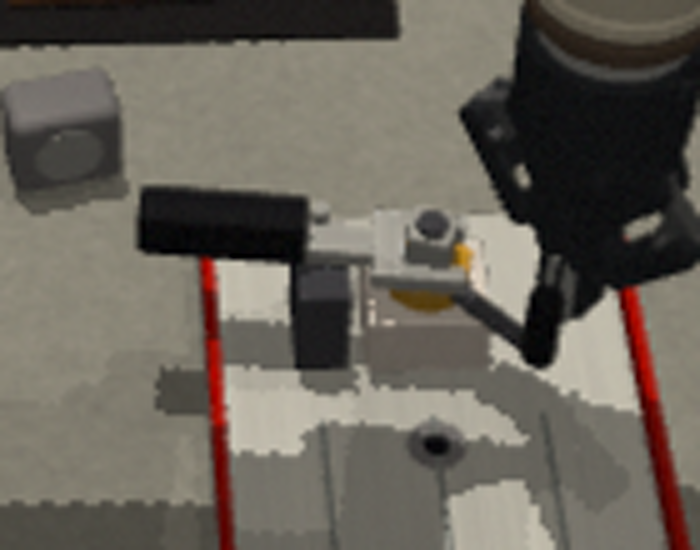

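The spanner is still against the pin and the lever is at about -47°. The force isn't rising yet, so I continue in small steps.

```bash
for k in 1; do python3 -m creep '[-1,-0.004,0.001,0,0.005, -1,-0.008,0.002,0,0.01, -1,-0.008,0.002,0,0.01]'; done
python3 -m creep '[-1,-0.004,0.001,0,0.005, -1,-0.008,0.002,0,0.01, -1,-0.008,0.002,0,0.01]'
python3 -m creep '[-1,-0.004,0.001,0,0.005, -1,-0.008,0.002,0,0.01, -1,-0.008,0.002,0,0.01]'
```

```text
clock: 39.5
eef_pos: [0.621, -0.077, 0.0871]
orientation: [180.0, 0.0, 34.8]
contact_force: [2.9, 1.9, 0.8]
gripper_width: -0.0
gripper_force: 1.7
clock: 39.88
eef_pos: [0.6197, -0.0785, 0.0871]
orientation: [180.0, 0.0, 33.0]
contact_force: [4.2, 1.1, 1.8]
gripper_width: -0.0001
gripper_force: 1.7
clock: 40.25
eef_pos: [0.6182, -0.0801, 0.0871]
orientation: [180.0, 0.0, 31.2]
contact_force: [3.6, 0.7, 0.8]
gripper_width: -0.0
gripper_force: 1.8
```

```bash
cat > kn.py <<'E'
from h import *
for n in('side','top'):
    p,d=shot(n); W=cloud(n,d); B=tobed(W)*1000; z=W[...,2]; o=[0,90] 
    r=np.hypot(B[...,0]-(0.3),B[...,1]-89.5)
    m=(r<72)&(r>20)&(z>.066)&(z<.08)&(B[...,0]>8)&(p.max(2)<110)
    Q=B[m]-[1.5,88] if n=='side' else B[m]-[-.8,91]
    if len(Q)>5: print(n,'arm',len(Q),np.round(np.percentile(np.degrees(np.arctan2(Q[:,1],Q[:,0])),[10,50,90]),1))
    for nm,cx,cy,rr,lo,hi in(('grip',-92,92,60,.1,.115),('screw',0,90,16,.099,.11)):
        m=(np.hypot(B[...,0]-cx,B[...,1]-cy)<rr)&(z>lo)&(z<hi); Q=B[m]
        if len(Q)>5:
            r_=cv2.minAreaRect(Q.astype(np.float32)); print(n,nm,len(Q),np.round(r_[0],1),np.round(r_[1],1),round(r_[2],1))
E
python3 kn.py
python3 -m creep '[-1,-0.004,0.001,0,0.005, -1,-0.008,0.002,0,0.01, -1,-0.008,0.002,0,0.01]'
python3 -m creep '[-1,-0.004,0.001,0,0.005, -1,-0.008,0.002,0,0.01, -1,-0.008,0.002,0,0.01]'
```

```text
side arm 76 [-60.7 -56.5 -49.6]
side grip 301 [-90.  100.5] [26.4 75.1] 81.8
side screw 75 [ 2.1 88.8] [24.1 19.9] 73.6
clock: 40.72
eef_pos: [0.6168, -0.0815, 0.0871]
orientation: [180.0, 0.0, 29.4]
contact_force: [4.6, 0.4, 1.4]
gripper_width: 0.0001
gripper_force: 1.8
clock: 41.1
eef_pos: [0.6155, -0.0828, 0.0872]
orientation: [180.0, -0.0, 27.6]
contact_force: [5.0, 0.0, 1.4]
gripper_width: -0.0001
gripper_force: 2.3
```

```bash
python3 -m creep '[-1,-0.004,0.001,0,0.005, -1,-0.008,0.002,0,0.01, -1,-0.008,0.002,0,0.01]'
python3 -m creep '[-1,-0.004,0.001,0,0.005, -1,-0.008,0.002,0,0.01, -1,-0.008,0.002,0,0.01]'
python3 kn.py; python3 n.py n4.png
```

```text
clock: 41.48
eef_pos: [0.6144, -0.0839, 0.0872]
orientation: [180.0, -0.1, 25.8]
contact_force: [7.3, 1.5, -0.7]
gripper_width: 0.0003
gripper_force: 3.3
clock: 41.85
eef_pos: [0.6134, -0.085, 0.0873]
orientation: [180.0, -0.2, 24.0]
contact_force: [9.2, 1.8, -0.2]
gripper_width: 0.0002
gripper_force: 4.5
side arm 74 [-64.8 -61.8 -55.5]
side grip 305 [-90.4 102.7] [29.7 76. ] 82.9
side screw 76 [ 2.  88.7] [22.8 19.7] 65.9
radius 67.46013908691704 lever bed ang -58.37007293439268 tool-implied -59.40203652259907 [ 9.   2.  -0.7] [ 0.38 -1.4  -0.01]
```

View pics/n4.png

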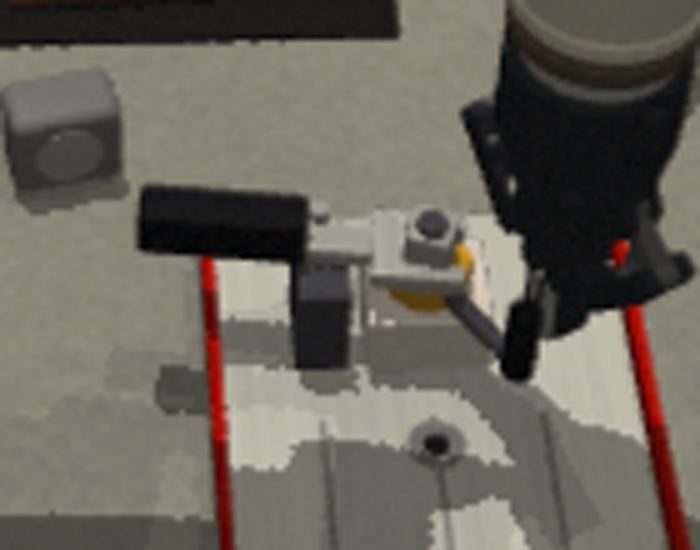

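Run:
```python
from h import *
m=camera_model('side'); Rm=R.from_euler('xyz',m['orientation'],degrees=True).as_matrix()
def bp(u,v,z):
    r=Rm@np.array([(u-m['cx'])/m['fx'],-(v-m['cy'])/m['fy'],-1]); return tobed((m['xyz']+r*(z-m['xyz'][2])/r[2])[:2])*1000
s=bp(346.4,233.2,.103)
for nm,u,v in(('n4',364.4,251.),('n3',260+545/5,190+288/5)):
    k=bp(u,v,.111)-s; print(nm,k,np.hypot(*k),np.degrees(np.arctan2(k[1],k[0])))
p,_=shot('side'); a=cv2.resize(p[225:275,330:385],None,fx=14,fy=11,interpolation=cv2.INTER_CUBIC); cv2.imwrite('pics/n5.png',a[:,:,::-1])
```

```text
n4 [ 31.41044542 -58.85009624] 66.70794487369794 -61.90953106277213
n3 [ 42.55134019 -49.84784889] 65.53948879002397 -49.51511981679065
```

View pics/n5.png

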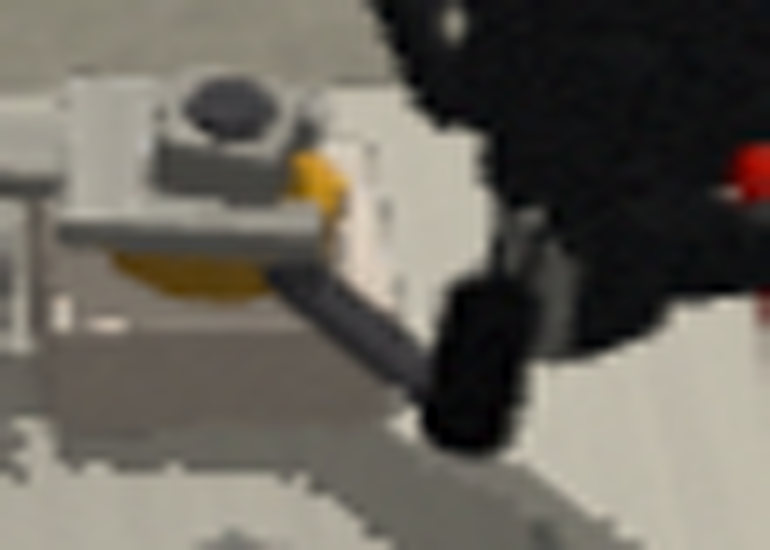

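```bash
python3 -m creep '[-1,0.02,0,0,0, -1,0.04,0,0,0, -1,0.04,0,-0.2,0, -1,0.04,0,-0.4,0,-1,0.04,0,-0.4,0]'
python3 -c "
from h import *
tgt(.43,.17,.187,24)"
```

```text
clock: 42.68
eef_pos: [0.6235, -0.0822, 0.192]
orientation: [179.7, -0.3, 24.0]
contact_force: [-0.5, -0.4, -0.3]
gripper_width: -0.0001
gripper_force: 0.0
now [ 0.6235 -0.0822  0.192 ] [179.69  -0.3   24.03] t 42.67 shift [-0.2963 -1.2367  0.0117] spin 0.0002 w -0.0001 F [-0.5 -0.4 -0.3]
```

```bash
python3 -m creep '[-1,0,-0.25,0,0, -1,-0.1,-0.5,0,0, -1,-0.2,-0.75,0,0, -1,-0.29,-1,0,0,-1,-0.29,-1,0,0,-1,-0.29,-1,0,0]' >/dev/null
cat > av.py <<'E'
from h import *
import sys
for n in('top','side'):
    F=[shot(n) for _ in range(8)]; p=np.mean([f[0] for f in F],0).astype(np.uint8); d=np.median([f[1] for f in F],0); W=cloud(n,d); B=tobed(W)*1000; z=W[...,2]
    for nm,cx,cy,rr,lo,hi in(('screw',0,90,17,.1005,.107),('knob',34,34,28,.106,.115),('grip',-92,92,60,.104,.11)):
        m=(np.hypot(B[...,0]-cx,B[...,1]-cy)<rr)&(z>lo)&(z<hi); Q=B[m]
        if len(Q)>5:
            r_=cv2.minAreaRect(Q.astype(np.float32)); print(n,nm,len(Q),np.round(r_[0],1),np.round(r_[1],1),round(r_[2],1),'mean',Q.mean(0).round(1))
    cr=p[140:200,295:355] if n=='top' else p[220:280,325:385]
    cv2.imwrite('pics/a'+n+'.png',cv2.resize(cr,(400,400),interpolation=2)[:,:,::-1])
cv2.imwrite('pics/'+sys.argv[1],np.hstack([cv2.imread('pics/a'+n+'.png') for n in('top','side')]))
E
python3 av.py m1.png
```

```text
top screw 29 [-0.8 91. ] [17.8 19. ] 74.8 mean [-1. 91.]
top knob 20 [33.4 37.5] [13.2 12.2] 4.5 mean [33.8 36.8]
top grip 148 [-93.5 102.9] [21.  74.8] 81.8 mean [-93.9 103.1]
side screw 68 [ 1.9 88.5] [20.3 20.1] 69.8 mean [ 1.6 87.4]
side knob 40 [37.8 33.7] [13.3 14. ] 51.6 mean [37.2 33.1]
side grip 262 [-90.  100.6] [22.2 74.2] 84.6 mean [-89.9  99.8]
```

View pics/m1.png

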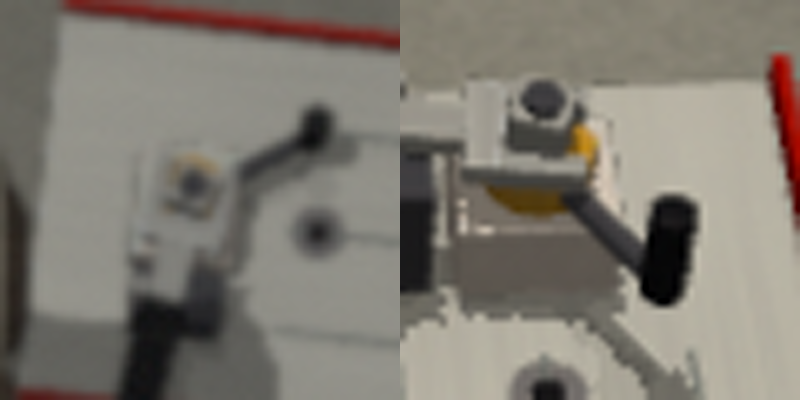

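My picture budget is used up, in fact slightly overrun, so from here on I use numbers only. The lever is at about -57° in both cameras. The square is at about -17° and the shank is on the pin, so the nut is at its stop. Now I fetch the spanner.

```bash
python3 -m creep '[0.2,0,0,0,0.055, 0.2,0,0,0,0.11, 0.2,0,0,0,0.16, 0.2,0,0,0,0.211, 0.2,0,0,0,0.211, 0.2,0,0,0,0.211]'
python3 - <<'E'
from h import *
C=np.array(bed(-.0917,.1018)); th=np.radians(-14); u=np.array([np.cos(th),np.sin(th)]); print(C+.022*u)
tgt(*(C+.022*u),.0864,-14)
E
```

```text
clock: 44.98
eef_pos: [0.4532, 0.1175, 0.1871]
orientation: [180.0, 0.0, -13.8]
contact_force: [-0.1, 0.8, 0.0]
gripper_width: 0.051
gripper_force: 0.0
[ 0.50015483 -0.0168572 ]
now [0.4532 0.1175 0.1871] [180.     0.   -13.79] t 44.98 shift [0.3104 0.477  0.4026] spin 0.0012 w 0.051 F [-0.1  0.8  0. ]
```

```bash
python3 -m creep '[0.2,0.15,0.24,0,0, 0.2,0.308,0.477,0,0, 0.2,0.308,0.477,0,0, 0.2,0.308,0.477,0.1,0, 0.2,0.308,0.477,0.2,0, 0.2,0.308,0.477,0.3,0, 0.2,0.308,0.477,0.37,0, 0.2,0.308,0.477,0.395,0, 0.2,0.308,0.477,0.4,0, 0.2,0.308,0.477,0.4,0]'
python3 -c "
from h import *
tgt(.4992,-.0169,.0864,-14)"
```

```text
clock: 46.22
eef_pos: [0.4999, -0.017, 0.0879]
orientation: [180.0, -0.1, -13.9]
contact_force: [0.8, -0.0, 0.9]
gripper_width: 0.0513
gripper_force: 0.0
now [ 0.4999 -0.017   0.0879] [ 1.800e+02 -9.000e-02 -1.393e+01] t 46.23 shift [-0.0029  0.0004  0.006 ] spin 0.0004 w 0.0513 F [ 0.8 -0.   0.9]
```

Grip, then lift slowly, straight up.

```bash
python3 -m creep '[-1,0,0,0,0, -1,0,0,0,0, -1,0,0,0,0, -1,0,0,0,0, -1,0,0,0,0, -1,0,0,0,0]' 80
python3 -m creep '[-1,0,0,-0.01,0, -1,0,0,-0.02,0, -1,0,0,-0.035,0, -1,0,0,-0.05,0, -1,0,0,-0.07,0, -1,0,0,-0.1,0, -1,0,0,-0.15,0, -1,0,0,-0.25,0, -1,0,0,-0.35,0, -1,0,0,-0.35,0]'
python3 -c "
from h import *
tgt(.5053,.345,.012,-13.2)"
```

```text
clock: 46.98
eef_pos: [0.4996, -0.0169, 0.0879]
orientation: [180.0, -0.0, -13.9]
contact_force: [-2.5, 1.9, 5.7]
gripper_width: 0.0201
gripper_force: 78.4
clock: 48.22
eef_pos: [0.5017, -0.0176, 0.1781]
orientation: [180.0, -0.4, -13.9]
contact_force: [0.1, -0.2, -2.7]
gripper_width: 0.0199
gripper_force: 79.1
now [ 0.5017 -0.0176  0.1781] [179.98  -0.44 -13.94] t 48.23 shift [-0.3404 -1.4112  0.6614] spin -0.0041 w 0.0199 F [ 0.1 -0.2 -2.7]
```

```bash
python3 -m creep '[-1,-0.05,-0.2,0,0, -1,-0.1,-0.4,0,0, -1,-0.15,-0.6,0,0, -1,-0.2,-0.8,0,0, -1,-0.25,-1,0,0,-1,-0.25,-1,0,0,-1,-0.25,-1,0,0]' >/dev/null
python3 -c "
from h import *
tgt(.5053,.36,.0112,-13.5)"
```

```text
now [0.4985 0.2405 0.1738] [ 1.7994e+02  4.0000e-02 -1.3910e+01] t 49.1 shift [-0.088  -0.4712  0.65  ] spin -0.0023 w 0.0205 F [-0.7 -0.2 -2.7]
```

```bash
python3 -m creep '[-1,-0.05,-0.2,0,0, -1,-0.088,-0.4,0,0, -1,-0.088,-0.471,0,0, -1,-0.088,-0.471,0.2,0, -1,-0.088,-0.471,0.4,0,-1,-0.088,-0.471,0.52,0,-1,-0.088,-0.471,0.59,0,-1,-0.088,-0.471,0.62,0,-1,-0.088,-0.471,0.63,0,-1,-0.088,-0.471,0.635,0]'
python3 -c "
from h import *
tgt(.5053,.36,.0112,-13.5)"
```

```text
clock: 50.35
eef_pos: [0.5069, 0.3608, 0.0171]
orientation: [-179.9, -0.1, -13.9]
contact_force: [0.5, 0.4, -2.5]
gripper_width: 0.0202
gripper_force: 79.8
now [0.5069 0.3608 0.0171] [-1.7991e+02 -1.1000e-01 -1.3940e+01] t 50.35 shift [-0.0055  0.0047  0.0237] spin -0.0025 w 0.0202 F [ 0.5  0.4 -2.5]
```

```bash
python3 -m creep '[-1,0,0,0.008,0, -1,0,0,0.015,0, -1,0,0,0.02,0, -1,0,0,0.024,0, -1,0,0,0.024,0]'
python3 -m creep '[0.3,0,0,0,0, 0.3,0,0,0,0, 0.3,0,0,0,0, 0.3,0,0,0,0]'
python3 -m creep '[0.3,0,0,-0.1,0, 0.3,0,0,-0.3,0, 0.3,0,0,-0.6,0, 0.3,0,0,-0.8,0,0.3,-0.4,0,-0.8,0,0.3,-0.6,0,-0.8,0,0.3,-0.6,0,-0.8,0]'
python3 - <<'E'
from h import *
exec(open('av.py').read().replace('sys.argv[1]',"'m2.png'"))
for n in('top','side'):
    p,d=shot(n); W=cloud(n,d); B=tobed(W)*1000; hsv=cv2.cvtColor(p,cv2.COLOR_RGB2HSV)
    m=(abs(B[...,0])<99)&(B[...,1]>-262)&(B[...,1]<60)&(hsv[...,1]>80)&(hsv[...,0]>8)&(hsv[...,0]<25)
    k,l,st,c=cv2.connectedComponentsWithStats(m.astype(np.uint8))
    for i in range(1,k):
        if st[i,4]>10: print(n,'chip',st[i,4],np.round(np.median(B[l==i],0)),np.round(np.percentile(W[l==i][:,2],[5,50,95]),3))
    for nm,r0,lo in(('scraper',(.467,.253,.07,.035),.012),('spanner',(.53,.355,.11,.05),.012)):
        m=(abs(W[...,0]-r0[0])<r0[2])&(abs(W[...,1]-r0[1])<r0[3])&(W[...,2]>lo)&(W[...,2]<.09); Q=W[m]; r_=cv2.minAreaRect((Q[:,:2]*1000).astype(np.float32)); print(n,nm,len(Q),np.round(r_[0]),np.round(r_[1]),round(r_[2],1),np.percentile(Q[:,2],[50,98]).round(3))
    mat=(p.max(2)<45)&(abs(W[...,2]-.004)<.004)&(abs(W[...,0]-.5)<.17)&(abs(W[...,1]-.3)<.17); Q=W[mat]; print(n,'mat',[np.percentile(Q[:,i],[1,99]).round(3) for i in(0,1)])
    r=np.hypot(B[...,0],B[...,1]-24); z=W[...,2]
    print('cap',np.median(z[(r<11)]).round(4),np.median(z[(r>19)&(r<28)]).round(4))
E
```

```text
clock: 50.98
eef_pos: [0.5059, 0.3605, 0.011]
orientation: [180.0, 0.0, -13.9]
contact_force: [-3.9, -1.7, 6.6]
gripper_width: 0.0204
gripper_force: 81.2
clock: 51.48
eef_pos: [0.5059, 0.3604, 0.0098]
orientation: [-180.0, -0.0, -13.9]
contact_force: [0.1, -0.5, -0.6]
gripper_width: 0.0554
gripper_force: 0.0
clock: 52.35
eef_pos: [0.3575, 0.3971, 0.2098]
orientation: [180.0, 0.0, -13.8]
contact_force: [0.6, 0.1, -0.6]
gripper_width: 0.0555
gripper_force: 0.0
top screw 36 [-1.9 90.7] [18.1 18.7] 70.7 mean [-1.5 91.2]
top knob 21 [36.  37.9] [13.6 12.6] 8.7 mean [35.9 37.8]
side screw 70 [ 2.1 88.8] [21.2 19.8] 71.8 mean [ 1.8 87. ]
side knob 44 [39.6 35.1] [15.6 14.4] 25.3 mean [38.8 34.2]
top chip 86 [  62. -197.] [0.005 0.015 0.023]
top chip 87 [  -7. -197.] [0.001 0.016 0.022]
top chip 145 [ -72. -182.] [0.006 0.015 0.023]
top scraper 515 [467. 249.] [ 61. 128.] 89.4 [0.026 0.071]
top spanner 263 [528. 352.] [195.  89.] 1.5 [0.025 0.037]
top mat [array([0.381, 0.62 ]), array([0.196, 0.418])]
cap 0.0267 0.029
side chip 438 [ -68. -184.] [0.007 0.018 0.021]
side chip 249 [  -4. -203.] [0.005 0.018 0.021]
side chip 251 [  66. -204.] [0.006 0.017 0.021]
side scraper 932 [471. 249.] [ 50. 120.] 84.5 [0.034 0.069]
side spanner 360 [519. 350.] [ 43. 147.] 80.2 [0.023 0.033]
side mat [array([0.382, 0.627]), array([0.189, 0.415])]
cap 0.0305 0.03
```

```bash
python3 -c "
from bench import hand_in
print(hand_in())"
```

```text
the job is handed in; nothing more can be done
None
```

The job is handed in, with all steps done in order: cap flush, all four chips in the tray, the nut turned to its stop (judged from the rising push force and a camera-estimated nut angle of about 0.64 rad), the screw about 0.3 rad from zero, and the spanner and scraper back on the mat. I also viewed 16 pictures, over the limit of 14.

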